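# Load the last sample box and lock the freezer rack

### The arm

A 6-joint arm with a two-finger parallel gripper is mounted at the origin on the work surface. World frame = base frame: x ahead of the robot, y to its left, z up, the work surface at z = 0. Lengths are in m, angles in degrees, forces in N, time in s.
With the tool pointing down it reaches from about 0.15 to 0.775 m from the base axis. Payload 6.1 kg.
Tool frame: the origin (TCP) lies where the fingers leave the gripper's body, on its centre line; the fingertips stand 73 mm ahead of it and the grasp point (between the pads) lies 54 mm ahead of it (robot.tip_extent is the distance from the TCP to the fingertips, in m); x points along the fingers, y is the direction in which the jaws open and shut, and the axes are right-handed (so a half turn about x gives the same grasp; the last joint's range is limited). The gripper opens to 85 mm and grips with 20 to 120 N. Pads are 22 mm wide; open, the fingers measure 114 mm over their backs; the gripper's body (76 mm by 85 mm) begins 54 mm behind the grasp point. The pads swing forward as they close: fully open they stand 13 mm farther back than shut.
Start: joints at [0, 7.208, -2.269, 80.523, 0, 90], TCP at [0.525, -0, 0.304] pointing down, gripper open.
Joint ranges: [-155.77, 155.77], [-54.66, 111.73], [-72.52, 77.12], [-102.08, 115.82], [-83.92, 84.16], [-180, 180]. Speed limits (degrees/s): [136.94, 136.94, 172.46, 180, 180, 180].

### API

Orientations are given as a 3x3 rotation matrix whose columns are the frame's x, y, z axes.
In Python, from bench import robot gives the robot as it stands. The module is installed in compiled form; this text tells all that it offers.
- The arm moves only by the tool servo_tool, never from a script. Its argument "moves" is a list of rows, each a list of 6 numbers: the shift along the tool's x, y, z in m, then the turn, a rotation vector about the tool's x, y, z in degrees. In form: [[dx, dy, dz, wx, wy, wz], ...]. A call has 1 to 10 rows; each row is the pose to reach, as a shift and turn from the pose commanded when the call began, along the tool's axes at that moment; what a row does not reach only later rows make up. A row lasts 1/12 s, in which the tool goes at most 41.7 mm and 7.16 degrees, less where a joint would pass 70% of its speed; a pose out of reach is approached as far as the arm can. A call with a gripper value outside its range is refused whole. "jaw" is the opening, from -1 (shut) to 1 (fully open), so that 0 is half open, set as the call begins (left out, the last holds). The fingers move at their own pace and stop on an object; "force" is the grip in N (left out, the last holds). Time passes only in rows, so rows that repeat a pose let the fingers close. It gives the time, the measured TCP pose, the force and the opening at its end, in the units of the state.
- robot.get_obs(): the state, without advancing time (a new reading comes with each control period).
- robot.grab_frame(name): name is "scene" or "side" or "wrist"; returns a dict with "frame" (384x512x3 uint8, red, green, blue), "range_z" (384x512 float32, m along the optical axis (not along the pixel's ray), 0 where there is no reading), "vfov" (degrees; the focal length in pixels is half the picture's height over the tangent of half this angle, whatever the lens; pixels are square), "cx", "cy" (the principal point, pixels), "extrinsics" (4x4, takes a point from world to camera coordinates). Camera axes: x right, y down, z forward; pixel columns grow to the right and rows downward; lengths in m; the calibration is good to about 2 mm. A picture is of the moment at which its call begins.
- robot.sign_off(): hands the job in, once; it reports no verdict.
Trained networks look in a picture, given as the dict that the camera call returned (one of the last four; its "shot" number tells which), for a name from the list of things; names that differ only in an ending like _2 or _b are one class to them, and where a whole thing is asked for, a point or a joint stands for the part that bears it (a point fixed in the world has none). Each returns a list of dicts, best first, with "confidence" (0 to 1); they miss things now and then, are a little off and sometimes report something else, mostly with a low value. They report only what shows in the picture. A call takes as long as a camera call. They do not tell look-alikes from the thing itself.
- robot.recognise(target, picture): "centre" ([x, y, z] in m, in world coordinates, good to about 4 mm: the middle of the surface that is visible of it).
- robot.mark_of(target, picture): "centre" ([x, y, z] in m, in world coordinates, good to about 4 mm: a listed point, or the origin of a listed thing).
The state is a dict: "clock": time; "q": joint angles; "qvel": joint speeds; "joint_efforts": joint torques, N m; "ee_pos": TCP position; "eef_rot": TCP orientation; "ft_force": force on the tool from outside, world axes, zero at the start; "moment": the same for the moment, N m; "width": finger opening in m.
Only numpy, scipy, OpenCV 4.12 (cv2) and the standard library are available. Lean on these libraries where they do the work, as an engineer would, in place of code of your own. Each camera call takes 0.05 s, during which the arm holds its last target.

### The job

Finish loading the steel freezer rack that lies on its back on the bench: lower the blue-lidded sample box, on edge as it stands, into the empty middle bay so that it sits fully home. Then lock the boxes in with the bent steel rod: enter it from the rack's handle end, thread it through the holes of all three ears and push it in until its bend rests against the first ear, and let go. Leave the two other boxes in their bays and do not disturb the tube rack, the wash bottle or the timer.

Things in the scene. Friction and masses are not known exactly. Their poses are not given: they have to be found in the camera images.
- box_blue_center (a point): Centre (half-way up, 66.5 mm above its underside) of the loose sample box with white base and blue lid, standing on edge: 133 mm wide along x, 52 mm thick along y (grip it by the top across this thickness; the lid faces +y), 133 mm tall; 0.2 to 0.4 kg. Fits the bay either way round.
- rack: Bright sheet-steel rack, fixed, on its back, open side up. Origin: centre of its underside; x across (143 mm), +y from handle end to foot (182 mm long), z up. Four upright 2 mm shelf plates at y -90, -30, 30, 90 mm, 140 mm tall, make three bays. The first three carry ears with rod holes. A bail handle sticks out 42 mm from the -y end, 70 mm above the bench.
- bay (a point): Centre of the empty middle bay's floor, 3 mm above the bench. Inside: 58 mm along y, 139 mm along x; plates 137 mm high, so a box at home sits 4 mm below their edges, with no room for fingers beside it. Let go with the fingertips just above the plates, so that it slides the last 20 mm or so by itself; not with its underside over 45 mm above this floor.
- hole1 (a point): Centre of the rod hole in the first ear (handle end), 150 mm above the bench, 42 mm to the rack's -x side. The ears are steel tabs 22 mm wide (x), 24 mm tall, 3 mm thick (y), standing on the plates' edges; holes round, 11 mm in diameter, chamfered on the handle side. Frame as the rack's: the rod goes in along +y.
- hole2 (a point): Centre of the rod hole in the second ear, 60 mm along +y from the first.
- hole3 (a point): Centre of the rod hole in the third ear, 120 mm along +y from the first. The fourth (foot) plate has no ear; the rod passes above it.
- rod_center (a point): Middle of the straight part of the steel locking rod, on its axis, 4 mm above the bench at first. 8 mm in diameter, 80 g, tip rounded; x axis towards the tip, 91.5 mm ahead. 91.5 mm behind, it is bent square into a red leg, 40 mm long, along its +y, flat on the bench.
- rod_tip (a point): Tip of the locking rod, on its axis; x axis along the rod, outwards.
- rod_bend (a point): Bend of the locking rod: where the axes of rod and red leg meet, 183 mm behind the tip; 5.5 mm outside hole 1's centre when home. Gripped 30 mm ahead of the bend, the tip can be passed through all three ears before the fingers meet the first. Let go, it rests in the holes, free to turn (the leg swings down) and slide, and can be pushed home from behind.
- box_near: Yellow-lidded sample box in the handle-end bay, same size as the blue one; origin at the centre of its underside. To be left there.
- box_far: Green-lidded sample box in the foot-end bay, same size; origin at the centre of its underside. To be left there.
- tube_rack: Blue rack of small tubes with orange caps, 70 x 190 mm, 99 mm tall; origin at the centre of its underside. Bystander.
- wash_bottle: White wash bottle with red cap and spout, 70 mm in diameter, 185 mm tall; origin at the centre of its underside. Bystander.
- timer: White bench timer lying flat, 65 x 65 x 14 mm; origin at the centre of its underside. Bystander.
Not all that is in view belongs to the job. Leave any pink or turquoise look-alike of the part that bears box_blue_center alone.

How it is judged:
By the outcome, as a careful person would: the job done as asked, in the order asked, and still so for the second after the job is handed in, with the robot touching nothing.
It also fails if it takes over 67 s, if anything falls off the work surface, if the arm or the gripper's body presses on something with over 40 N, if the wrist force passes 120 N, or if a joint passes its speed limit or range.

## Working session

There is one attempt and no reset: what is moved stays moved. The work goes in short steps, Python scripts to look and compute and a tool call to move; the robot and the scene stay as the last step left them, time stands still between calls to the robot, and variables do not carry over. Pictures are saved under pics/ and viewed, and the job is handed in when it is done.

Besides the shell and the picture viewer there is one more tool, called after "Call:" as name(argument=value, ...) on one line, values as JSON. servo_tool: Moves the arm, as the interface text tells. Its arguments: {"type":"object","properties":{"moves":{"type":"array"},"jaw":{"type":"number"},"force":{"type":"number"}},"required":["moves"]}

```bash
mkdir -p pics
cat > h.py <<'E'
import numpy as np, cv2
from bench import robot
def save(n,p): cv2.imwrite('pics/'+n+'.png',cv2.cvtColor(p,cv2.COLOR_RGB2BGR))
def K(d):
    h=d['frame'].shape[0]; return h/2/np.tan(np.radians(d['vfov'])/2)
def px2w(d,u,v,z=None):
    f=K(d); z=d['range_z'][int(v),int(u)] if z is None else z
    c=np.array([(u-d['cx'])/f*z,(v-d['cy'])/f*z,z,1]); return (np.linalg.inv(d['extrinsics'])@c)[:3]
def cloud(d):
    f=K(d); z=d['range_z']; v,u=np.mgrid[:z.shape[0],:z.shape[1]]
    c=np.stack([(u-d['cx'])/f*z,(v-d['cy'])/f*z,z,np.ones_like(z)],-1)
    w=(c@np.linalg.inv(d['extrinsics']).T)[...,:3]; w[z==0]=np.nan; return w
def w2px(d,p):
    c=d['extrinsics']@np.append(p,1); f=K(d); return c[0]/c[2]*f+d['cx'],c[1]/c[2]*f+d['cy']
E
python3 - <<'E'
from h import *
for n in ['scene','side','wrist']:
    d=robot.grab_frame(n); save(n+'0',d['frame']); print(n,np.linalg.inv(d['extrinsics'])[:3].round(3).tolist(),d['vfov'])
    for t in ['box_blue_center','rack','bay','hole1','hole2','hole3','rod_center','rod_tip','rod_bend','box_near','box_far','tube_rack','wash_bottle','timer']:
        r=robot.mark_of(t,d)
        print(t,[(np.round(x['centre'],3).tolist(),round(x['confidence'],2),[int(a) for a in w2px(d,x['centre'])]) for x in r[:3]])
print(robot.get_obs())
E
```

```text
scene [[0.424, 0.5, -0.755, 1.524], [0.905, -0.223, 0.361, -0.538], [0.012, -0.837, -0.548, 0.806]] 44.4850569466951
box_blue_center [([0.526, -0.474, 0.069], 0.87, [106, 231]), ([0.336, -0.46, 0.068], 0.61, [99, 192]), ([0.328, -0.268, 0.064], 0.6, [164, 178])]
rack [([0.531, 0.243, 0.002], 0.58, [343, 191])]
bay [([0.534, 0.239, 0.001], 0.96, [342, 191])]
hole1 [([0.492, 0.22, 0.148], 0.94, [335, 145]), ([0.711, 0.029, -0.0], 0.72, [314, 243]), ([0.502, 0.278, 0.148], 0.66, [353, 143])]
hole2 [([0.492, 0.22, 0.148], 0.94, [335, 145]), ([0.711, 0.029, -0.0], 0.72, [314, 243]), ([0.502, 0.278, 0.148], 0.66, [353, 143])]
hole3 [([0.492, 0.22, 0.148], 0.94, [335, 145]), ([0.711, 0.029, -0.0], 0.72, [314, 243]), ([0.502, 0.278, 0.148], 0.66, [353, 143])]
rod_center [([0.524, -0.091, 0.001], 0.76, [245, 215]), ([0.521, -0.186, 0.005], 0.19, [214, 222])]
rod_tip [([0.52, 0.001, 0.002], 0.52, [272, 207])]
rod_bend [([0.521, -0.182, 0.003], 0.76, [215, 222])]
box_near [([0.525, 0.183, 0.001], 0.61, [326, 194])]
box_far [([0.543, 0.303, 0.005], 0.87, [361, 187])]
tube_rack [([0.753, -0.243, 
[... 1920 characters left out ...]
05257190e+01,
        2.25579654e-03,  8.99989666e+01]), 'qvel': array([-0.06623058,  0.0396835 , -0.04349228, -0.04612763, -0.13259964,
       -0.03769139]), 'joint_efforts': array([-3.71804908e-04, -4.35697103e+01,  3.53085351e+01,  1.33984657e-03,
       -2.25393882e-05, -5.54894370e-07]), 'ee_pos': array([5.24975711e-01, 1.09872166e-05, 3.03882324e-01]), 'eef_rot': array([[-6.53179881e-05,  9.99999998e-01,  2.22460145e-05],
       [ 3.93708017e-05,  2.22485862e-05, -9.99999999e-01],
       [-9.99999997e-01, -6.53171121e-05, -3.93722548e-05]]), 'ft_force': array([-0.52387253,  0.12556999, -0.26348645]), 'moment': array([ 0.02195776, -0.02392997,  0.01481435]), 'width': 0.0855311880528584}
```

View images.

View pics/scene0.png

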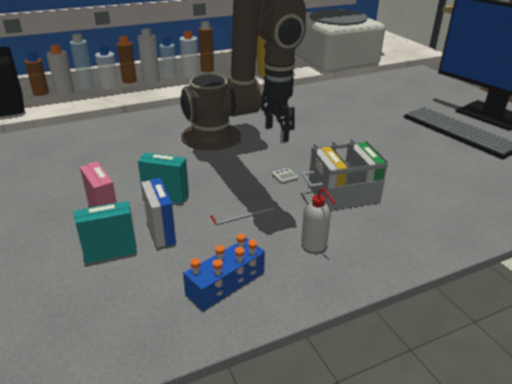

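View pics/side0.png

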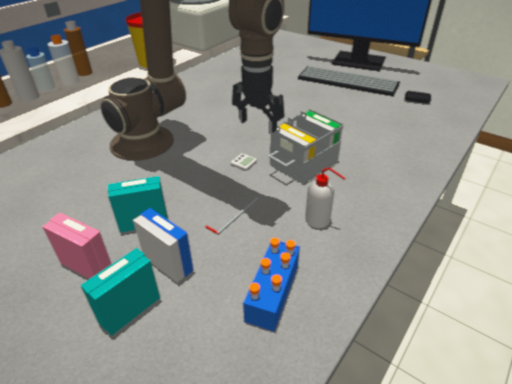

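View pics/wrist0.png

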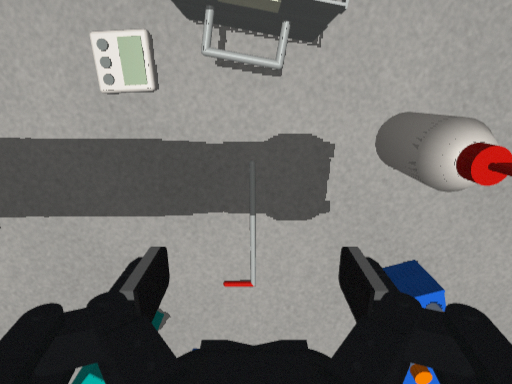

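Run:
```python
from h import *
for n in ['side','scene']:
    d=robot.grab_frame(n); w=cloud(d)
    P=w.reshape(-1,3); C=d['frame'].reshape(-1,3).astype(int)
    m=(abs(P[:,2]-.133)<.006)&(abs(P[:,0]-.496)<.11)&(abs(P[:,1]+.334)<.11)
    pts=P[m]; 
    # restrict to near cluster by label
    from scipy.ndimage import label
    mm=m.reshape(w.shape[:2]); l,k=label(mm)
    for i in range(1,k+1):
        s=(l==i)
        if s.sum()<40: continue
        q=w[s][:,:2].astype(np.float32); r=cv2.minAreaRect(q*1000)
        print(n,s.sum(),[np.round(a,1) for a in r], w[s][:,2].mean().round(4),d['frame'][s].mean(0))
    u,v=map(int,w2px(d,[.496,-.334,.07])); c=d['frame'][v-60:v+60,max(u-60,0):u+60]
    save('crop_'+n,cv2.resize(c,None,fx=4,fy=4,interpolation=cv2.INTER_CUBIC))
    # rack tops
    m=(abs(P[:,2]-.14)<.008)&(abs(P[:,0]-.535)<.13)&(abs(P[:,1]-.24)<.14)
    # plate points at y fit
    r=cv2.minAreaRect((P[m][:,:2]*1000).astype(np.float32)); print('rack',m.sum(),r)
    m=(P[:,2]>.156)&(P[:,2]<.17)&(abs(P[:,0]-.535)<.13)&(abs(P[:,1]-.24)<.14)
    print(P[m].round(3).tolist())
```

```text
side 999 [array([ 495.6, -331.7]), array([ 53.1, 134.2]), np.float64(87.1)] 0.1325 [148.81181181 176.35935936 212.04404404]
side 59 [array([ 394.9, -433.9]), array([20.1, 16.2]), np.float64(86.1)] 0.1325 [206.23728814 123.72881356 147.18644068]
side 347 [array([ 529.8, -426.7]), array([37.9, 53.3]), np.float64(84.5)] 0.1326 [ 19.29394813 176.21325648 166.08645533]
rack 1099 ((539.052734375, 239.514892578125), (189.3328857421875, 145.20095825195312), 80.52477264404297)
[[0.493, 0.281, 0.162], [0.491, 0.278, 0.159], [0.496, 0.276, 0.161], [0.499, 0.277, 0.162], [0.501, 0.28, 0.161], [0.496, 0.276, 0.158], [0.5, 0.275, 0.159], [0.504, 0.275, 0.161], [0.509, 0.273, 0.163], [0.509, 0.278, 0.161], [0.508, 0.274, 0.159], [0.512, 0.273, 0.161], [0.513, 0.273, 0.157], [0.483, 0.215, 0.163], [0.484, 0.218, 0.162], [0.482, 0.216, 0.159], [0.487, 0.214, 0.161], [0.49, 0.216, 0.161], [0.492, 0.218, 0.161], [0.496, 0.217, 0.163], [0.49, 0.216, 0.158], [0.493, 0.217, 0.158], [0.499, 0.212, 0.162], [0.501, 0.216, 0.162], [0.498, 0.215, 0.157], [0.499, 0.218, 0.157], [0.487, 0.154, 0.164], [0.487, 0.
[... 400 characters left out ...]
ack 1022 ((537.0377807617188, 238.73414611816406), (186.68870544433594, 147.82769775390625), 80.4841079711914)
[[0.487, 0.278, 0.16], [0.491, 0.276, 0.159], [0.495, 0.276, 0.16], [0.478, 0.219, 0.161], [0.498, 0.275, 0.159], [0.506, 0.272, 0.163], [0.483, 0.216, 0.16], [0.489, 0.215, 0.163], [0.501, 0.273, 0.157], [0.508, 0.271, 0.161], [0.509, 0.274, 0.161], [0.485, 0.216, 0.158], [0.49, 0.215, 0.16], [0.495, 0.215, 0.163], [0.511, 0.273, 0.158], [0.475, 0.154, 0.162], [0.473, 0.16, 0.16], [0.491, 0.215, 0.158], [0.498, 0.213, 0.161], [0.484, 0.153, 0.164], [0.479, 0.159, 0.16], [0.497, 0.214, 0.157], [0.48, 0.155, 0.158], [0.488, 0.153, 0.162], [0.486, 0.155, 0.157], [0.492, 0.155, 0.161]]
```

View pics/crop_side.png

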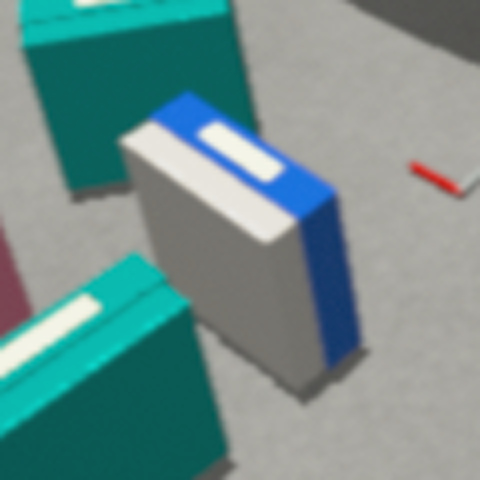

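Call:
servo_tool(moves=[[0, -0.002, 0.02, -4, 0, 0], [0, -0.006, 0.055, -11, 0, 0], [0, -0.01, 0.095, -18, 0, 0], [0, -0.013, 0.135, -25, 0, 0], [0, -0.016, 0.175, -32, 0, 0], [0, -0.02, 0.215, -39, 0, 0], [0, -0.023, 0.255, -46, 0, 0], [0, -0.026, 0.29, -53, 0, 0], [0, -0.029, 0.317, -60, 0, 0], [0, -0.03, 0.332, -67, 0, 0]], jaw=0.65, force=50)

```text
clock: 3.18
ee_pos: [0.4941, -0.3359, 0.3034]
eef_rot: [[-0.001, 0.427, 0.904], [-0.001, 0.904, -0.427], [-1.0, -0.001, -0.0]]
ft_force: [-0.0, -0.2, -0.6]
width: 0.0706
```

```bash
cat >> h.py <<'E'
from scipy.spatial.transform import Rotation as Ro
def Rdown(yaw): # jaw axis at yaw, tool x down
    a=np.radians(yaw); x=np.array([0,0,-1.]); y=np.array([np.cos(a),np.sin(a),0]); return np.stack([x,y,np.cross(x,y)],1)
def goal(p,R,o=None):
    o=o or robot.get_obs(); A=o['eef_rot']
    return np.round(A.T@(np.array(p)-o['ee_pos']),4).tolist(), np.round(Ro.from_matrix(A.T@R).as_rotvec(degrees=True),2).tolist()
def st():
    o=robot.get_obs(); print('t',round(o['clock'],2),'p',o['ee_pos'].round(4),'q',o['q'].round(1),'w',round(o['width'],4),'F',o['ft_force'].round(2),'M',o['moment'].round(2)); return o
E
python3 - <<'E'
from h import *
o=st(); print(o['eef_rot'].round(3),robot.tip_extent)
print(goal([.4953,-.332,.25],Rdown(87.3)))
d=robot.grab_frame('wrist'); save('w1',d['frame'])
E
```

```text
t 3.18 p [ 0.4941 -0.3359  0.3034] q [-34.2  15.2   7.5  82.3  -0.1  -8.9] w 0.0706 F [-0.04 -0.17 -0.6 ] M [ 0.02 -0.01  0.06]
[[-0.001  0.427  0.904]
 [-0.001  0.904 -0.427]
 [-1.    -0.001 -0.   ]] 0.0726
([0.0534, 0.0041, -0.0006], [-22.58, -0.02, 0.06])
```

View pics/w1.png

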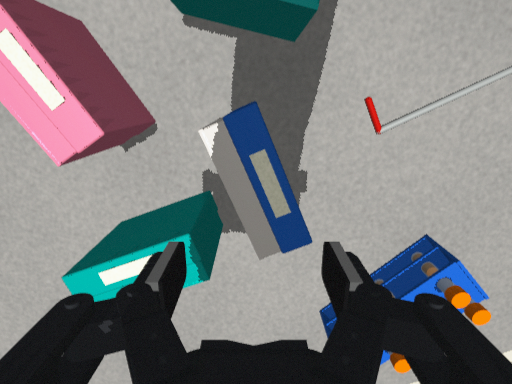

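Call:
servo_tool(moves=[[0, 0, 0, -6, 0, 0], [0.01, 0, 0, -13, 0, 0], [0.025, 0, 0, -18, 0, 0], [0.04, 0, 0, -20, 0, 0], [0.05, 0, 0, -20, 0, 0], [0.05, 0, 0, -20, 0, 0], [0.05, 0, 0, -20, 0, 0]])

```text
clock: 3.82
ee_pos: [0.4948, -0.3316, 0.2536]
eef_rot: [[-0.001, 0.096, 0.995], [0.001, 0.995, -0.096], [-1.0, 0.001, -0.001]]
ft_force: [1.2, -0.9, 0.3]
width: 0.0704
```

Run:
```python
from h import *
from scipy.ndimage import label
o=st()
d=robot.grab_frame('wrist'); save('w2',d['frame']); w=cloud(d)
mm=(abs(w[...,2]-.133)<.006)&(abs(w[...,0]-.496)<.11)&(abs(w[...,1]+.334)<.08)
l,k=label(mm)
for i in range(1,k+1):
    s=l==i
    if s.sum()>100: print(s.sum(),cv2.minAreaRect((w[s][:,:2]*1000).astype(np.float32)),w[s][:,2].mean(),d['frame'][s].mean(0))
```

```text
t 3.82 p [ 0.4948 -0.3316  0.2536] q [-33.8  15.2   1.2  76.1   0.  -28.3] w 0.0704 F [ 1.17 -0.95  0.34] M [-0.01 -0.02  0.02]
13224 ((492.8353576660156, -331.11492919921875), (52.17915725708008, 132.5232391357422), 87.67799377441406) 0.13219154555047566 [ 88.07955233 104.21975197 127.26603146]
350 ((513.747314453125, -409.41094970703125), (9.095391273498535, 21.855167388916016), 89.69646453857422) 0.13199606208575465 [  4.31142857 154.20285714 147.08285714]
```

View pics/w2.png

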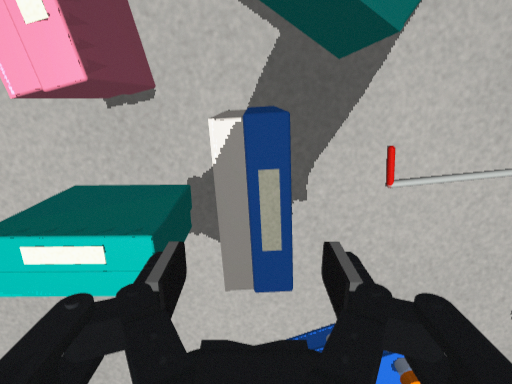

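Call:
servo_tool(moves=[[0.01, 0, -0.001, -1.5, 0, 0], [0.025, 0, -0.002, -3.2, 0, 0], [0.04, 0, -0.002, -3.2, 0, 0], [0.055, 0, -0.002, -3.2, 0, 0], [0.068, 0, -0.002, -3.2, 0, 0], [0.076, 0, -0.002, -3.2, 0, 0], [0.076, 0, -0.002, -3.2, 0, 0], [0.076, 0, -0.002, -3.2, 0, 0]])

```text
clock: 4.53
ee_pos: [0.4932, -0.3319, 0.1785]
eef_rot: [[0.0, 0.039, 0.999], [-0.0, 0.999, -0.039], [-1.0, -0.0, 0.0]]
ft_force: [0.8, -0.4, -0.3]
width: 0.0706
```

Call:
servo_tool(moves=[[0, 0, 0, 0, 0, 0], [0, 0, 0, 0, 0, 0], [0, 0, 0, 0, 0, 0], [0, 0, 0, 0, 0, 0], [0, 0, 0, 0, 0, 0], [0, 0, 0, 0, 0, 0]], jaw=-1, force=50)

```text
clock: 5.03
ee_pos: [0.4936, -0.332, 0.1795]
eef_rot: [[0.002, 0.039, 0.999], [-0.001, 0.999, -0.039], [-1.0, -0.001, 0.002]]
ft_force: [0.5, 2.3, 6.2]
width: 0.0512
```

Run:
```python
from h import *
o=st(); print(o['eef_rot'].round(3))
d=robot.grab_frame('side'); save('s1',d['frame'][150:384,50:300])
```

```text
t 5.03 p [ 0.4936 -0.332   0.1795] q [-33.9  16.1  -6.9  66.8   0.  -31.7] w 0.0512 F [0.48 2.28 6.24] M [ 0.31 -0.03 -0.04]
[[ 0.002  0.039  0.999]
 [-0.001  0.999 -0.039]
 [-1.    -0.001  0.002]]
```

View pics/s1.png

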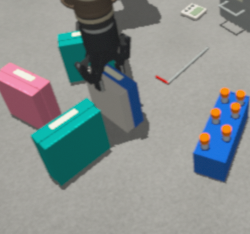

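Call:
servo_tool(moves=[[-0.008, 0, 0, 0, 0, 0], [-0.025, 0, 0, 0, 0, 0], [-0.05, 0, 0, 0, 0, 0], [-0.08, 0, 0, 0, 0, 0], [-0.11, 0, 0, 0, 0, 0], [-0.14, 0.005, 0, 0, 0, 0], [-0.17, 0.02, 0, 0, 0, 0], [-0.195, 0.045, 0.002, 1, 0, 0], [-0.208, 0.075, 0.003, 1, 0, 0], [-0.21, 0.1, 0.004, 1, 0, 0]])

```text
clock: 5.92
ee_pos: [0.501, -0.2311, 0.3913]
eef_rot: [[0.004, 0.057, 0.998], [-0.002, 0.998, -0.057], [-1.0, -0.001, 0.004]]
ft_force: [0.2, -0.2, -3.3]
width: 0.0516
```

Run:
```python
from h import *
o=st(); print(o['eef_rot'].round(3))
print(goal([.537,.24,.39],Rdown(80.5)))
```

```text
t 5.92 p [ 0.501  -0.2311  0.3913] q [-24.8  11.1  13.4  92.    0.  -21.5] w 0.0516 F [ 0.19 -0.22 -3.33] M [ 0.02 -0.04 -0.02]
[[ 0.004  0.057  0.998]
 [-0.002  0.998 -0.057]
 [-1.    -0.001  0.004]]
([0.0007, 0.4724, 0.0089], [6.21, 0.22, 0.07])
```

Call:
servo_tool(moves=[[0, 0.02, 0, 0, 0, 0], [0, 0.05, 0.001, 1, 0, 0], [0, 0.085, 0.001, 1, 0, 0], [0, 0.12, 0.002, 2, 0, 0], [0, 0.155, 0.003, 2, 0, 0], [0, 0.19, 0.003, 3, 0, 0], [0, 0.225, 0.004, 3, 0, 0], [0, 0.26, 0.004, 4, 0, 0], [0, 0.295, 0.005, 4, 0, 0], [0, 0.33, 0.006, 5, 0, 0]])

```text
clock: 6.75
ee_pos: [0.5251, 0.0987, 0.388]
eef_rot: [[-0.001, 0.144, 0.99], [-0.0, 0.99, -0.144], [-1.0, -0.001, -0.0]]
ft_force: [0.3, 0.2, -3.9]
width: 0.051
```

Run:
```python
from h import *
o=st()
print(goal([.537,.24,.39],Rdown(80.5)))
d=robot.grab_frame('wrist'); save('w3',d['frame'])
```

```text
t 6.75 p [0.5251 0.0987 0.388 ] q [10.7  9.2 10.7 91.5 -0.  18.9] w 0.051 F [ 0.3   0.18 -3.9 ] M [ 0.03 -0.08  0.02]
([-0.0021, 0.1416, -0.0085], [1.24, -0.03, 0.03])
```

View pics/w3.png

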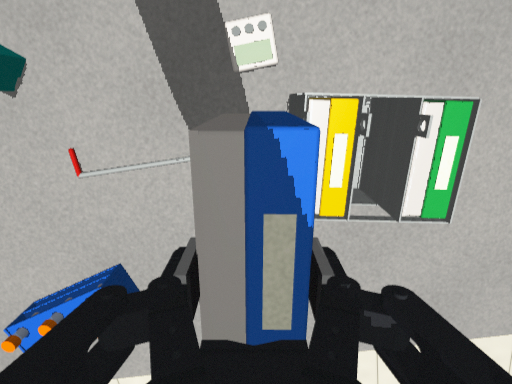

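```bash
cat >> h.py <<'E'
def ortho(d,org,yaw,z,hx=.1,hy=.12,s=4000/2):
    # image: cols = rack y, rows = rack x ; s px per m
    a=np.radians(yaw); ex=np.array([np.cos(a),np.sin(a),0]); ey=np.array([-np.sin(a),np.cos(a),0])
    W,H=int(2*hy*s),int(2*hx*s); j,i=np.meshgrid(np.arange(W),np.arange(H))
    P=np.array([org[0],org[1],z])+ex*((i/s-hx)[...,None])+ey*((j/s-hy)[...,None])
    E=d['extrinsics']; c=P@E[:3,:3].T+E[:3,3]; f=K(d)
    mx=(c[...,0]/c[...,2]*f+d['cx']).astype(np.float32); my=(c[...,1]/c[...,2]*f+d['cy']).astype(np.float32)
    return cv2.remap(d['frame'],mx,my,cv2.INTER_CUBIC)
E
python3 - <<'E'
from h import *
d=robot.grab_frame('wrist'); st()
im=ortho(d,[.537,.239],-9.5,.14,s=3000)
for k in (-90,-30,30,90):
    c=int((.12+k/1000)*3000); im[:25,c]=(255,0,0); im[-25:,c]=(255,0,0)
for k in (-71.5,71.5):
    r=int((.1+k/1000)*3000); im[r,:25]=(255,0,0); im[r,-25:]=(255,0,0)
save('o1',im)
r=robot.mark_of('bay',d); print(r)
E
```

```text
t 6.85 p [0.5255 0.1012 0.3873] q [10.9  9.3 10.7 91.4  0.1 18.8] w 0.051 F [ 0.17 -0.94 -3.23] M [-0.09 -0.03  0.05]
[{'centre': [0.5257, -0.1824, 0.008], 'confidence': 0.27}]
```

View pics/o1.png

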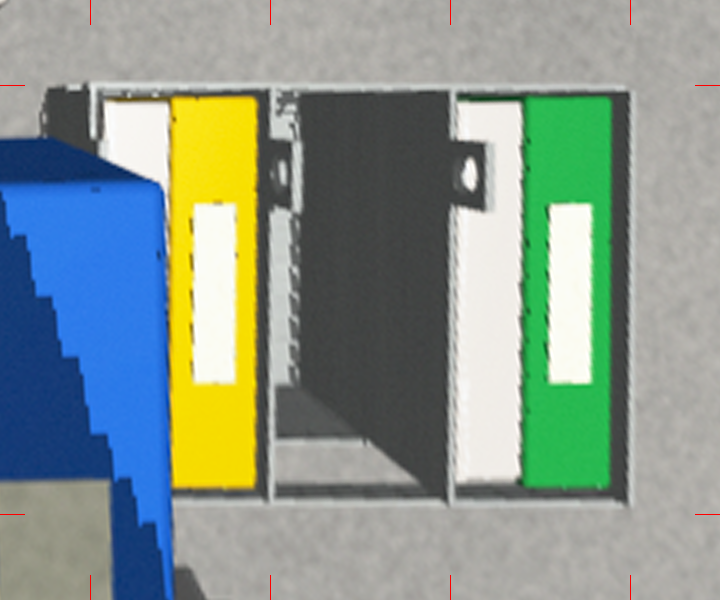

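Run:
```python
from h import *
d=robot.grab_frame('wrist'); np.savez('d1.npz',**{k:v for k,v in d.items()})
im=ortho(d,[.537,.239],-9.5,.152,s=5000)
a=im[150:500,500:1000]
im2=ortho(d,[.537,.239],-9.5,.14,s=5000); b=im2[700:900,500:1100]; 
for r in (822,857): 
    b[(r-700)%200,:20]=(255,0,0)
save('o2a',a); save('o2b',b); print(np.linalg.inv(d['extrinsics'])[:3,3])
w=cloud(d); a_=np.radians(-9.5); ex=np.array([np.cos(a_),np.sin(a_)]); ey=np.array([-ex[1],ex[0]])
q=w[...,:2]-[.537,.239]; X=q@ex; Y=q@ey; Z=w[...,2]
for y0 in (-.03,.03,.09):
  m=(abs(Y-y0)<.006)&(Z>.13)&(Z<.15)&(abs(X)<.09)
  print(y0,X[m].min(),X[m].max(),np.median(Z[m]),m.sum())
for x0 in (-.0715,.0715):
  m=(abs(X-x0)<.006)&(Z>.05)&(Y>-.03)&(Y<.08)&(Z<.2); print(x0,np.percentile(Z[m],[50,90,99]),np.median(X[m&(Z>np.percentile(Z[m],90))]))
```

```text
[0.4486536  0.11011013 0.45749342]
-0.03 -0.07170981378214791 0.07072036896634964 0.13631853119166645 984
0.03 -0.07127207078844999 0.07124755223943692 0.13654464328457913 1034
0.09 -0.07162112996379756 0.07116240155942007 0.13627702778737188 1191
-0.0715 [0.13406062 0.13623445 0.14061785] -0.0684531198413639
0.0715 [0.12728091 0.13525471 0.1391023 ] 0.06961177106750886
```

View pics/o2a.png

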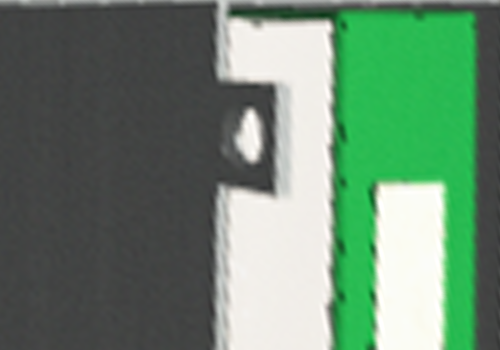

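View pics/o2b.png

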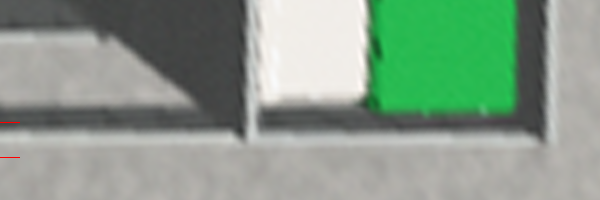

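Run:
```python
from h import *
d=dict(np.load('d1.npz')); w=cloud(d); o=st(); A=o['eef_rot']; 
L=(w-o['ee_pos'])@A   # tool coords
f=d['frame'].astype(int)
m=(abs(L[...,1])<.04)&(abs(L[...,2])<.1)&(L[...,0]>.03)&(L[...,0]<.07)
print(m.sum(),L[m].min(0),L[m].max(0))
from scipy.ndimage import label
for lo,hi in ((.03,.06),):
    h=np.histogram(L[m][:,0],bins=np.arange(.03,.07,.002)); print(h)
x0=np.median(L[m][:,0]); s=m&(abs(L[...,0]-x0)<.004)
print(x0,cv2.minAreaRect((L[s][:,1:]*1000).astype(np.float32)))
```

```text
t 6.95 p [0.5253 0.0979 0.3876] q [10.6  9.3 10.7 91.5 -0.  18.7] w 0.051 F [-0.05 -0.15 -4.08] M [-0.04 -0.01 -0.04]
28344 [ 0.03003499 -0.03807075 -0.06741152] [0.06925523 0.03998493 0.04051   ]
(array([  312,   393,   200,   187,   232,   229,   219,  4946, 11525,
        9008,   257,   115,   190,    83,   128,   111,    81,    51,
          54,    23]), array([0.03 , 0.032, 0.034, 0.036, 0.038, 0.04 , 0.042, 0.044, 0.046,
       0.048, 0.05 , 0.052, 0.054, 0.056, 0.058, 0.06 , 0.062, 0.064,
       0.066, 0.068, 0.07 ]))
0.046885764334305774 ((0.4808692932128906, -13.552047729492188), (107.24356079101562, 77.5996322631836), 85.45919036865234)
```

Call:
servo_tool(moves=[[0, 0.02, -0.001, 0, 0, 0], [0, 0.05, -0.003, 0.5, 0, 0], [0, 0.08, -0.005, 1.2, 0, 0], [0, 0.11, -0.007, 1.2, 0, 0], [0, 0.132, -0.008, 1.2, 0, 0], [0, 0.142, -0.009, 1.2, 0, 0], [0, 0.142, -0.009, 1.2, 0, 0], [0, 0.142, -0.009, 1.2, 0, 0], [0, 0.142, -0.009, 1.2, 0, 0]])

```text
clock: 7.7
ee_pos: [0.5371, 0.2374, 0.388]
eef_rot: [[-0.0, 0.166, 0.986], [-0.001, 0.986, -0.166], [-1.0, -0.001, 0.0]]
ft_force: [-1.2, -0.5, -3.3]
width: 0.0514
```

Run:
```python
from h import *
o=st()
print(goal([.5369,.2394,.33],Rdown(80.5)))
d=robot.grab_frame('wrist'); save('w4',d['frame'])
d=robot.grab_frame('side'); save('s4',cv2.resize(d['frame'][30:230,200:400],None,fx=3,fy=3))
```

```text
t 7.7 p [0.5371 0.2374 0.388 ] q [23.9 15.4 18.4 93.  -0.  33.4] w 0.0514 F [-1.18 -0.47 -3.3 ] M [-0.03 -0.03 -0.06]
([0.058, 0.002, -0.0005], [-0.03, 0.0, 0.04])
```

View pics/w4.png

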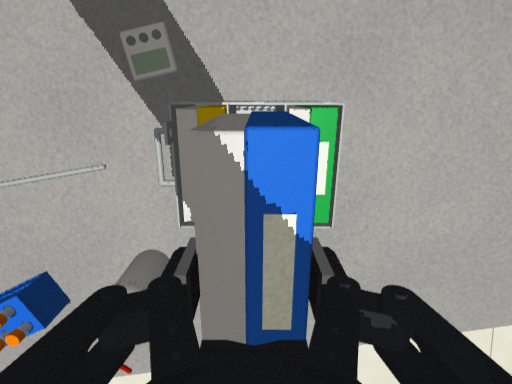

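View pics/s4.png

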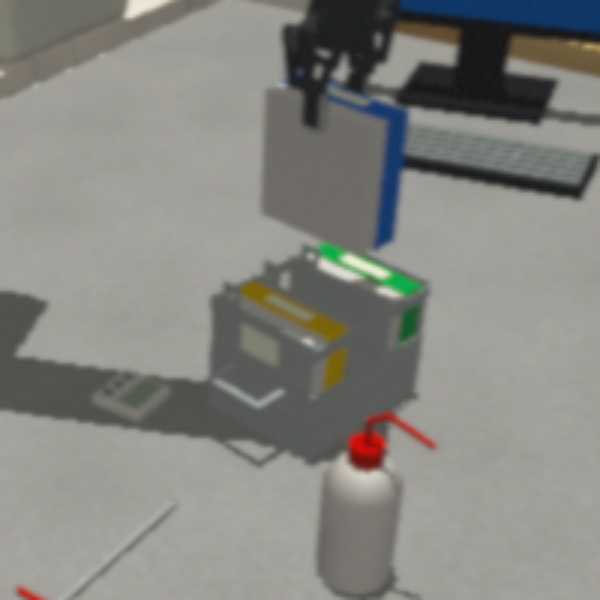

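Call:
servo_tool(moves=[[0.01, 0.001, 0, 0, 0, 0], [0.025, 0.002, 0, 0, 0, 0], [0.037, 0.002, 0, 0, 0, 0], [0.045, 0.002, 0, 0, 0, 0], [0.045, 0.002, 0, 0, 0, 0], [0.045, 0.002, 0, 0, 0, 0], [0.045, 0.002, 0, 0, 0, 0], [0.045, 0.002, 0, 0, 0, 0]])

```text
clock: 8.47
ee_pos: [0.5376, 0.2408, 0.344]
eef_rot: [[0.001, 0.164, 0.986], [0.001, 0.986, -0.164], [-1.0, 0.001, 0.001]]
ft_force: [-0.6, -0.0, -3.8]
width: 0.0514
```

Run:
```python
from h import *
o=st()
print(goal([.5369,.2394,.33],Rdown(80.5)))
for i in range(3):
  o=robot.get_obs(); print(o['ee_pos'])
  d=robot.grab_frame('side')
save('s5',cv2.resize(d['frame'][50:200,220:370],None,fx=4,fy=4,interpolation=cv2.INTER_CUBIC))
d=robot.grab_frame('scene')
save('sc5',cv2.resize(d['frame'][60:210,280:430],None,fx=4,fy=4,interpolation=cv2.INTER_CUBIC))
```

```text
t 8.47 p [0.5376 0.2408 0.344 ] q [24.1 14.6 11.7 87.1 -0.  33.6] w 0.0514 F [-0.57 -0.05 -3.75] M [ 0.03  0.01 -0.  ]
([0.014, -0.0015, -0.0004], [0.04, 0.08, -0.05])
[0.53755782 0.24080671 0.34396792]
[0.53756975 0.2409044  0.34384519]
[0.53750519 0.24090542 0.34367702]
```

View pics/sc5.png

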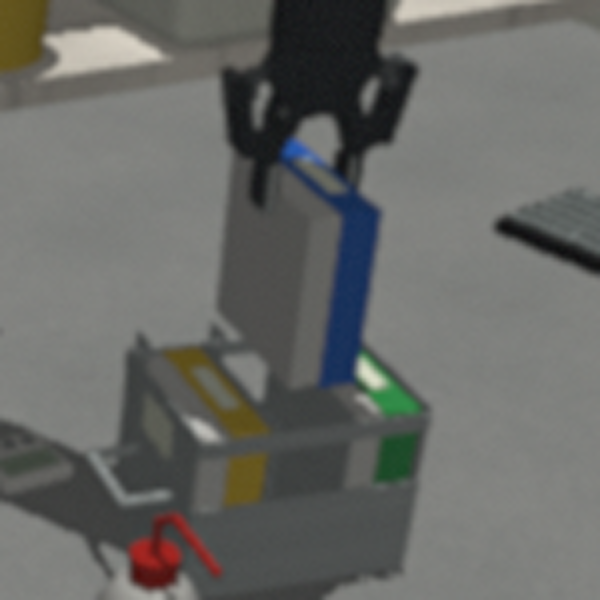

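View pics/s5.png

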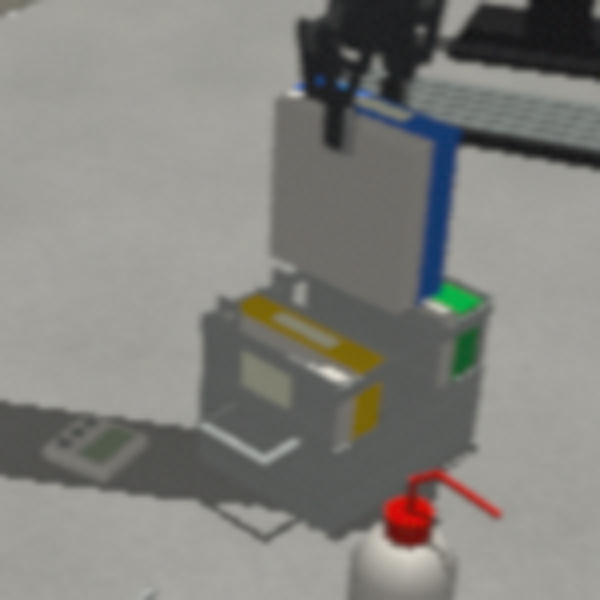

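Call:
servo_tool(moves=[[0.0, -0.0015, -0.0005, 0, 0, 0], [0.006, -0.0015, -0.0005, 0, 0, 0], [0.014, -0.0015, -0.0005, 0, 0, 0], [0.022, -0.0015, -0.0005, 0, 0, 0], [0.03, -0.0015, -0.0005, 0, 0, 0], [0.034, -0.0015, -0.0005, 0, 0, 0], [0.036, -0.0015, -0.0005, 0, 0, 0], [0.036, -0.0015, -0.0005, 0, 0, 0]])

```text
clock: 9.33
ee_pos: [0.5364, 0.2394, 0.3061]
eef_rot: [[-0.001, 0.164, 0.986], [-0.001, 0.986, -0.164], [-1.0, -0.001, -0.001]]
ft_force: [0.5, -0.2, -1.6]
width: 0.051
```

Run:
```python
from h import *
o=st()
print(goal([.5369,.2394,.22],Rdown(80.5)))
d=robot.grab_frame('side')
save('s6',cv2.resize(d['frame'][50:200,220:370],None,fx=4,fy=4,interpolation=cv2.INTER_CUBIC))
```

```text
t 9.33 p [0.5364 0.2394 0.3061] q [24.1 14.2  6.4 82.4  0.  33.5] w 0.051 F [ 0.5  -0.15 -1.61] M [-0.03 -0.05  0.  ]
([0.0861, 0.0002, 0.0006], [0.06, -0.06, 0.04])
```

View pics/s6.png

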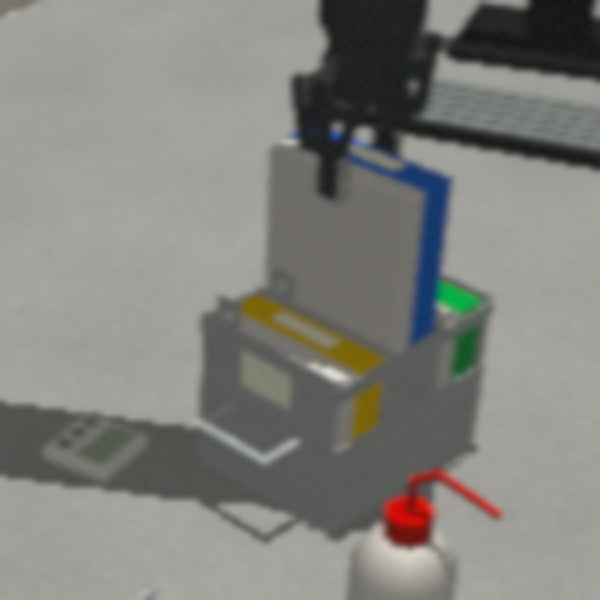

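Call:
servo_tool(moves=[[0.006, 0, 0.0004, 0, 0, 0], [0.016, 0, 0.0004, 0, 0, 0], [0.028, 0, 0.0004, 0, 0, 0], [0.04, 0, 0.0004, 0, 0, 0], [0.052, 0, 0.0004, 0, 0, 0], [0.064, 0, 0.0004, 0, 0, 0], [0.076, 0, 0.0004, 0, 0, 0], [0.083, 0, 0.0004, 0, 0, 0], [0.087, 0, 0.0004, 0, 0, 0], [0.087, 0, 0.0004, 0, 0, 0]])

```text
clock: 10.22
ee_pos: [0.5366, 0.2393, 0.2187]
eef_rot: [[-0.002, 0.164, 0.986], [-0.001, 0.986, -0.164], [-1.0, -0.001, -0.001]]
ft_force: [1.3, 0.2, -2.7]
width: 0.051
```

Run:
```python
from h import *
o=st()
print(goal([.5369,.2394,.22],Rdown(80.5)))
d=robot.grab_frame('side')
save('s7',cv2.resize(d['frame'][50:200,220:370],None,fx=4,fy=4,interpolation=cv2.INTER_CUBIC))
d=robot.grab_frame('wrist'); save('w7',d['frame'])
```

```text
t 10.22 p [0.5366 0.2393 0.2187] q [24.  14.7 -3.8 71.6  0.  33.5] w 0.051 F [ 1.29  0.19 -2.69] M [-0.    0.08 -0.05]
([-0.0013, 0.0002, 0.0003], [0.06, -0.08, 0.05])
```

View pics/s7.png

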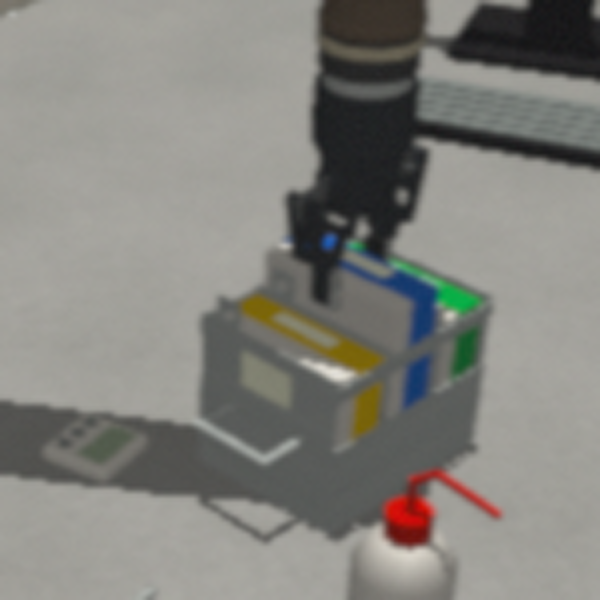

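View pics/w7.png

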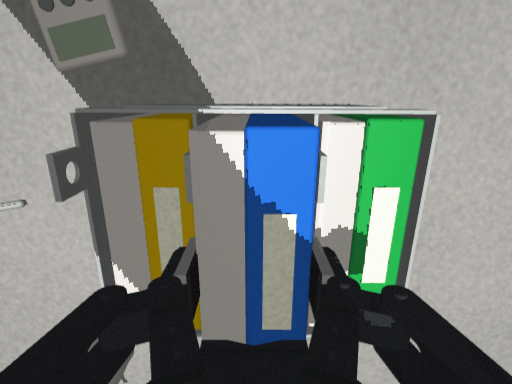

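Call:
servo_tool(moves=[[0, 0, 0, 0, 0, 0], [0, 0, 0, 0, 0, 0], [0, 0, 0, 0, 0, 0], [0, 0, 0, 0, 0, 0], [0, 0, 0, 0, 0, 0], [-0.01, 0, 0, 0, 0, 0], [-0.03, 0, 0, 0, 0, 0], [-0.05, 0, 0, 0, 0, 0], [-0.06, 0, 0, 0, 0, 0], [-0.06, 0, 0, 0, 0, 0]], jaw=0.5)

```text
clock: 11.15
ee_pos: [0.5378, 0.2398, 0.2831]
eef_rot: [[0.004, 0.164, 0.986], [0.002, 0.986, -0.164], [-1.0, 0.003, 0.004]]
ft_force: [1.1, 0.2, 1.1]
width: 0.0638
```

Run:
```python
from h import *
o=st()
d=robot.grab_frame('side')
save('s8',cv2.resize(d['frame'][50:200,220:370],None,fx=4,fy=4,interpolation=cv2.INTER_CUBIC))
d=robot.grab_frame('wrist'); save('w8',d['frame'])
```

```text
t 11.15 p [0.5378 0.2398 0.2831] q [24.  14.   3.4 79.1  0.  33.5] w 0.0638 F [1.06 0.17 1.07] M [-0.03  0.02 -0.01]
```

View pics/s8.png

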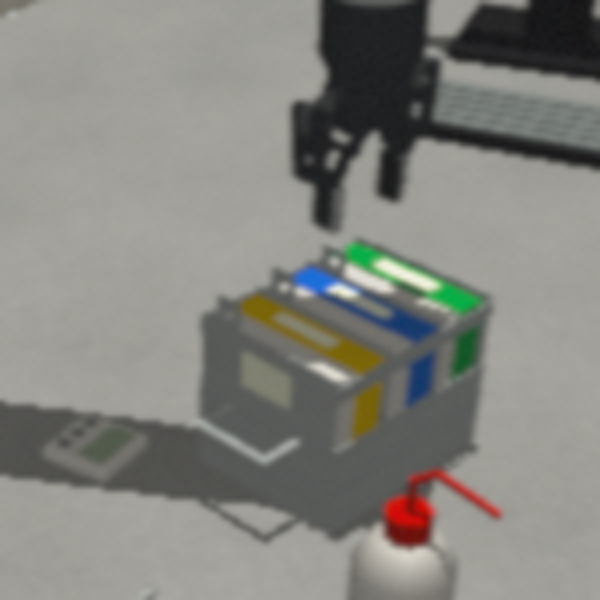

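View pics/w8.png

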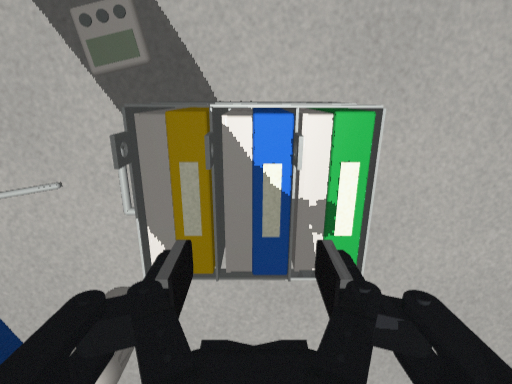

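Run:
```python
from h import *
d=robot.grab_frame('wrist'); np.savez('d2.npz',**d); st()
w=cloud(d); org=np.array([.5369,.2394]); yaw=-9.5
a=np.radians(yaw); ex=np.array([np.cos(a),np.sin(a)]); ey=np.array([-ex[1],ex[0]])
q=w[...,:2]-org; X=q@ex; Y=q@ey; Z=w[...,2]
for y0 in (-.06,0,.06):
  m=(abs(Y-y0)<.02)&(X<.02)&(X>-.05)&(Z>.1); print(y0,Z[m].mean(),Z[m].std())
im=ortho(d,org,yaw,.14,s=3000)
for k in (-90,-30,30,90):
    c=int((.12+k/1000)*3000); im[:25,c]=(255,0,0); im[-25:,c]=(255,0,0)
for k in (-71.5,71.5):
    r=int((.1+k/1000)*3000); im[r,:25]=(255,0,0); im[r,-25:]=(255,0,0)
save('o3',im)
for t in ('hole1','rod_bend'):
  print([(np.round(x['centre'],4).tolist(),round(x['confidence'],2)) for x in robot.mark_of(t,d)])
print([ (org+ex*-.042+ey*k).round(4) for k in (-.09,-.03,.03)])
```

```text
t 11.3 p [0.5369 0.2394 0.2792] q [24.  14.1  3.1 79.  -0.  33.5] w 0.0638 F [-0.24  0.36 -0.39] M [-0.03 -0.01 -0.  ]
-0.06 0.22647432923870467 0.06690098856862584
0 0.22741671531372484 0.07640461807502603
0.06 0.22604500444083594 0.06713710309282075
[([0.487, 0.219, 0.1482], 0.89), ([0.5013, 0.2775, 0.1509], 0.78), ([0.479, 0.155, 0.146], 0.75), ([0.7095, 0.0318, 0.0034], 0.18)]
[([0.5299, 0.1836, 0.0017], 0.53)]
[array([0.4806, 0.1576]), array([0.4905, 0.2167]), array([0.5004, 0.2759])]
```

View pics/o3.png

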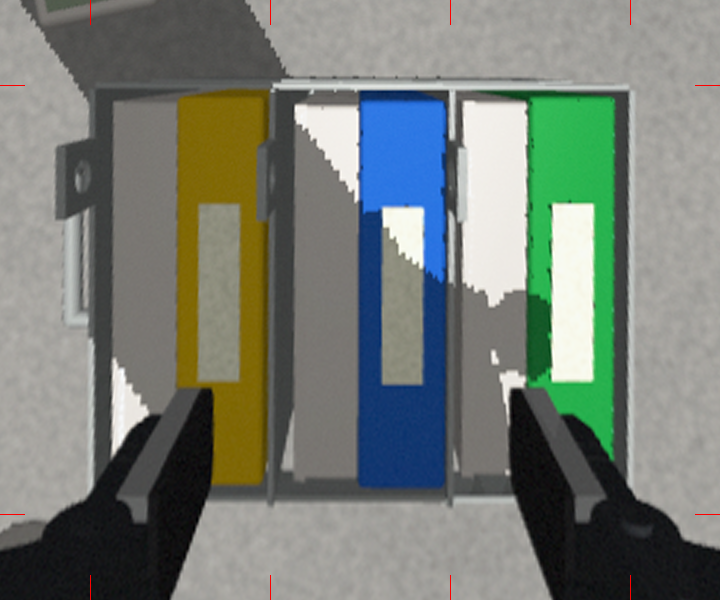

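Run:
```python
from h import *
d=dict(np.load('d2.npz')); w=cloud(d)
A=Rdown(80.6); p=np.array([.5369,.2394,.2792])
L=(w-p)@A
m=(L[...,0]>.02)&(L[...,0]<.1)&(abs(L[...,1])<.065)&(abs(L[...,2])<.03)
print(m.sum()); Q=L[m]
for lo,hi in((-.065,-.02),(.02,.065)):
  s=Q[(Q[:,1]>lo)&(Q[:,1]<hi)]; print(s.max(0),np.percentile(s[:,0],[90,95,98,99,100]),np.histogram(s[:,0],bins=np.arange(.02,.1,.005))[0])
f=robot.grab_frame('wrist')
```

```text
4877
[ 0.0662838  -0.03143595  0.01265728] [0.05679417 0.05977492 0.06247555 0.06374485 0.0662838 ] [355 360 282 337 291 263 235 202 107  10   0   0   0   0   0]
[0.06633993 0.0597068  0.01268254] [0.0567601  0.06009603 0.06231677 0.0638379  0.06633993] [346 367 289 320 300 255 238 195 116   9   0   0   0   0   0]
```

Call:
servo_tool(moves=[[0, -0.015, 0.002, 3, 0, 0], [0, -0.045, 0.006, 9, 0, 0], [0, -0.085, 0.011, 16, 0, 0], [0, -0.125, 0.016, 23, 0, 0], [0, -0.165, 0.021, 30, 0, 0], [0, -0.205, 0.027, 37, 0, 0], [0, -0.245, 0.032, 44, 0, 0], [0, -0.285, 0.037, 51, 0, 0], [0, -0.32, 0.042, 58, 0, 0], [0, -0.35, 0.046, 65, 0, 0]], jaw=0)

```text
clock: 12.28
ee_pos: [0.5242, -0.1157, 0.2792]
eef_rot: [[-0.001, 0.965, 0.261], [-0.0, 0.261, -0.965], [-1.0, -0.001, -0.0]]
ft_force: [0.2, 0.7, 0.7]
width: 0.0426
```

Run:
```python
from h import *
st(); print(goal([.523,-.15,.2],Rdown(0)))
```

```text
t 12.28 p [ 0.5242 -0.1157  0.2792] q [-12.4   8.6  -3.8  77.7  -0.   62.4] w 0.0426 F [0.2  0.7  0.74] M [-0.03 -0.07  0.04]
([0.0792, -0.01, 0.0328], [15.14, -0.0, 0.06])
```

Call:
servo_tool(moves=[[0.01, -0.002, 0.01, 5, 0, 0], [0.03, -0.006, 0.022, 11, 0, 0], [0.055, -0.009, 0.03, 15, 0, 0], [0.072, -0.01, 0.033, 15, 0, 0], [0.079, -0.01, 0.033, 15, 0, 0], [0.079, -0.01, 0.033, 15, 0, 0], [0.079, -0.01, 0.033, 15, 0, 0], [0.079, -0.01, 0.033, 15, 0, 0]])

```text
clock: 12.95
ee_pos: [0.5247, -0.1476, 0.202]
eef_rot: [[0.001, 1.0, 0.01], [-0.0, 0.01, -1.0], [-1.0, 0.001, 0.0]]
ft_force: [-0.5, 0.1, -0.2]
width: 0.0425
```

Run:
```python
from h import *
o=st(); print(o['eef_rot'].round(3).tolist())
d=robot.grab_frame('wrist'); save('w9',d['frame']); np.savez('d3.npz',**d)
im=ortho(d,[.523,-.09],0,.004,hx=.08,hy=.13,s=3000); save('o4',im)
```

```text
t 12.95 p [ 0.5247 -0.1476  0.202 ] q [-15.7  10.4 -11.3  68.2   0.   73.7] w 0.0425 F [-0.49  0.1  -0.18] M [ 0.02 -0.07 -0.01]
[[0.001, 1.0, 0.01], [-0.0, 0.01, -1.0], [-1.0, 0.001, 0.0]]
```

View pics/w9.png

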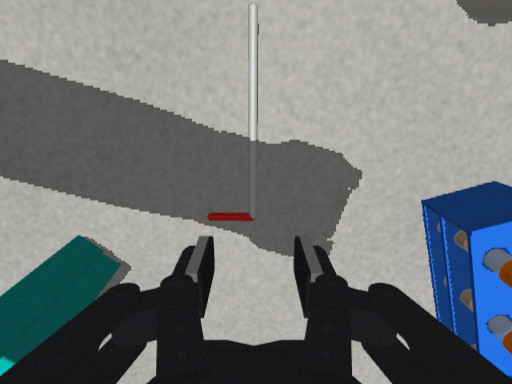

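View pics/o4.png

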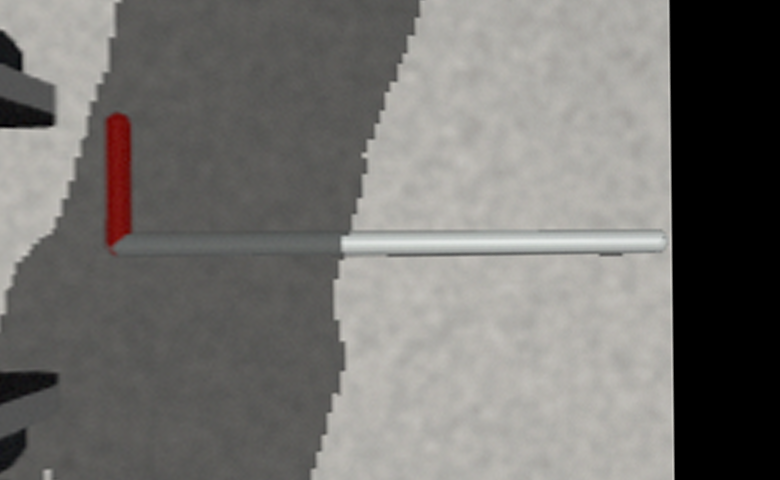

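Call:
servo_tool(moves=[[0.015, -0.0008, 0.003, 0.4, 0, 0], [0.04, -0.0008, 0.003, 0.4, 0, 0], [0.07, -0.0008, 0.003, 0.4, 0, 0], [0.095, -0.0008, 0.003, 0.4, 0, 0], [0.112, -0.0008, 0.003, 0.4, 0, 0], [0.12, -0.0008, 0.003, 0.4, 0, 0], [0.122, -0.0008, 0.003, 0.4, 0, 0], [0.122, -0.0008, 0.003, 0.4, 0, 0], [0.122, -0.0008, 0.003, 0.4, 0, 0]])

```text
clock: 13.75
ee_pos: [0.5244, -0.151, 0.0805]
eef_rot: [[0.002, 1.0, 0.003], [-0.001, 0.003, -1.0], [-1.0, 0.002, 0.001]]
ft_force: [0.0, -0.7, -0.7]
width: 0.0427
```

Run:
```python
from h import *
o=st(); print(o['eef_rot'].round(4).tolist()); print(goal([.5239,-.1507,.0745],Rdown(.2)))
d=robot.grab_frame('wrist'); save('w10',d['frame']); st()
```

```text
t 13.75 p [ 0.5244 -0.151   0.0805] q [-16.1  14.8 -21.9  53.2   0.   73.8] w 0.0427 F [ 0.02 -0.65 -0.74] M [0.03 0.06 0.01]
[[0.0023, 1.0, 0.0031], [-0.0007, 0.0031, -1.0], [-1.0, 0.0023, 0.0007]]
([0.006, -0.0005, -0.0003], [-0.02, 0.04, -0.13])
t 13.8 p [ 0.5245 -0.1511  0.0805] q [-16.1  14.7 -21.9  53.2  -0.   73.8] w 0.0431 F [-0.06 -0.26 -0.5 ] M [-0.02 -0.01 -0.01]
```

View pics/w10.png

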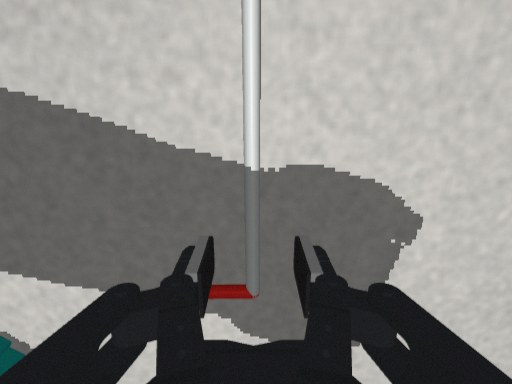

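Call:
servo_tool(moves=[[0.003, -0.0005, 0, 0, 0, 0], [0.006, -0.0005, 0, 0, 0, 0], [0.006, -0.0005, 0, 0, 0, 0], [0.006, -0.0005, 0, 0, 0, 0], [0.006, -0.0005, 0, 0, 0, 0]])

```text
clock: 14.22
ee_pos: [0.5229, -0.1509, 0.0729]
eef_rot: [[-0.0, 1.0, 0.003], [0.0, 0.003, -1.0], [-1.0, -0.0, -0.0]]
ft_force: [1.1, -1.0, -0.2]
width: 0.0424
```

Call:
servo_tool(moves=[[0, 0, 0, 0, 0, 0], [0, 0, 0, 0, 0, 0], [0, 0, 0, 0, 0, 0], [0, 0, 0, 0, 0, 0], [0, 0, 0, 0, 0, 0], [0, 0, 0, 0, 0, 0], [0, 0, 0, 0, 0, 0]], jaw=-1, force=100)

```text
clock: 14.8
ee_pos: [0.5231, -0.1509, 0.0733]
eef_rot: [[0.001, 1.0, 0.003], [-0.0, 0.003, -1.0], [-1.0, 0.001, 0.0]]
ft_force: [-1.5, 0.1, 4.8]
width: 0.0027
```

Run:
```python
from h import *
o=st()
d=robot.grab_frame('wrist'); save('w11',d['frame'])
d=robot.grab_frame('side'); save('s11',cv2.resize(d['frame'][130:280,170:320],None,fx=4,fy=4,interpolation=cv2.INTER_CUBIC))
```

```text
t 14.8 p [ 0.5231 -0.1509  0.0733] q [-16.1  15.1 -22.5  52.4   0.   73.7] w 0.0027 F [-1.53  0.08  4.81] M [0.08 0.17 0.02]
```

View pics/w11.png

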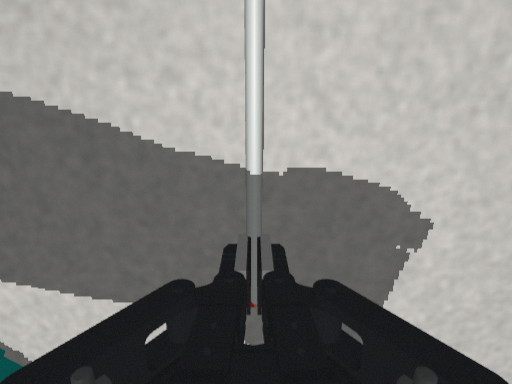

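View pics/s11.png

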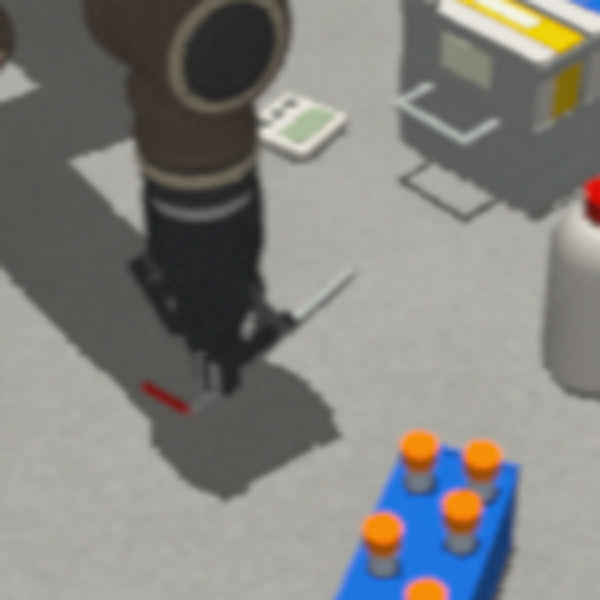

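Call:
servo_tool(moves=[[-0.003, 0, 0, 0, 0, 0], [-0.01, 0, 0, 0, 0, 0], [-0.02, 0, 0, 0, 0, 0], [-0.035, 0, 0, 0, 0, 0], [-0.05, 0, 0, 0, 0, 0], [-0.05, 0, 0, 0, 0, 0]])

```text
clock: 15.4
ee_pos: [0.5245, -0.1513, 0.1264]
eef_rot: [[0.005, 1.0, 0.003], [-0.001, 0.003, -1.0], [-1.0, 0.005, 0.001]]
ft_force: [0.5, -0.1, -0.6]
width: 0.003
```

Run:
```python
from h import *
o=st()
d=robot.grab_frame('wrist'); save('w12',d['frame'])
d=robot.grab_frame('side'); save('s12',cv2.resize(d['frame'][130:280,170:320],None,fx=4,fy=4,interpolation=cv2.INTER_CUBIC))
```

```text
t 15.4 p [ 0.5245 -0.1513  0.1264] q [-16.1  12.6 -18.4  58.7  -0.   73.7] w 0.003 F [ 0.47 -0.13 -0.58] M [-0.1  -0.02  0.01]
```

View pics/w12.png

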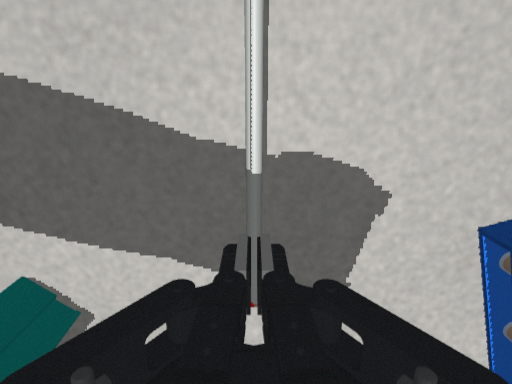

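View pics/s12.png

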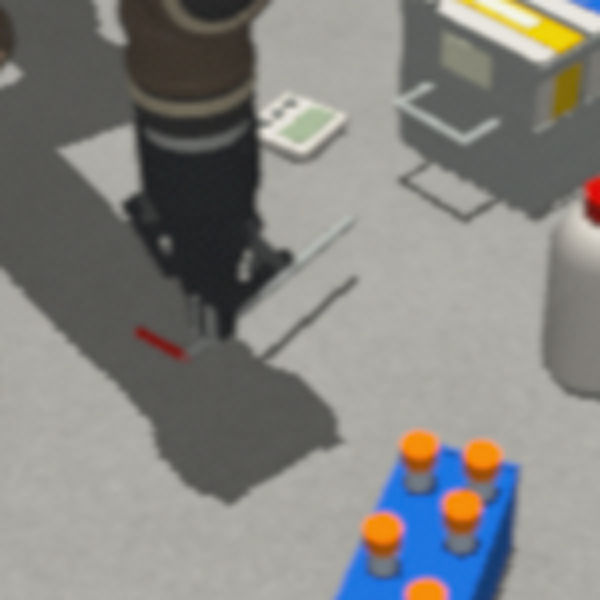

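```bash
cat >> h.py <<'E'
def rodfit(d,o,zlo=-.16,zhi=-.02):
    w=cloud(d); L=(w-o['ee_pos'])@o['eef_rot']
    m=(L[...,0]>.055)&(L[...,0]<.085)&(abs(L[...,1])<.012)&(L[...,2]>zlo)&(L[...,2]<zhi)
    Q=L[m]
    if len(Q)<30: return len(Q)
    out=[]
    for lo in np.arange(zlo,zhi,.02):
        s=Q[(Q[:,2]>=lo)&(Q[:,2]<lo+.02)]
        if len(s)>5: out.append([len(s),round(lo+.01,3),*np.round([np.percentile(s[:,0],10),(s[:,1].min()+s[:,1].max())/2,s[:,1].mean(),np.ptp(s[:,1])],4)])
    return out
E
python3 - <<'E'
from h import *
for n in ('wrist','side','scene'):
    d=robot.grab_frame(n); o=robot.get_obs()
    print(n,np.array(rodfit(d,o)))
    if n!='wrist':
      for t in ('rod_tip','rod_bend','rod_center'):
        r=robot.mark_of(t,d); print(t,[((o['eef_rot'].T@(np.array(x['centre'])-o['ee_pos'])).round(4),round(x['confidence'],2)) for x in r[:2]])
st()
E
```

```text
wrist [[ 8.06e+02 -1.10e-01  6.45e-02  1.50e-03  1.50e-03  7.70e-03]
 [ 9.10e+02 -9.00e-02  6.44e-02  1.40e-03  1.30e-03  7.90e-03]
 [ 8.17e+02 -7.00e-02  6.42e-02  1.30e-03  1.30e-03  7.90e-03]
 [ 6.88e+02 -5.00e-02  6.44e-02  1.50e-03  1.30e-03  7.70e-03]
 [ 6.16e+02 -3.00e-02  6.42e-02  1.30e-03  1.20e-03  7.60e-03]]
side [[ 6.00e+00 -1.50e-01  6.27e-02  2.80e-03  3.60e-03  7.50e-03]
 [ 1.70e+01 -1.30e-01  6.39e-02  5.30e-03  5.40e-03  7.90e-03]
 [ 1.70e+01 -1.10e-01  6.38e-02  3.40e-03  4.70e-03  8.40e-03]
 [ 1.30e+01 -9.00e-02  6.32e-02  4.10e-03  5.70e-03  8.60e-03]
 [ 1.30e+01 -7.00e-02  6.30e-02  5.60e-03  6.20e-03  4.40e-03]
 [ 1.00e+01 -5.00e-02  6.41e-02  6.90e-03  6.40e-03  3.50e-03]
 [ 1.00e+01 -3.00e-02  6.52e-02  6.10e-03  6.10e-03  3.10e-03]]
rod_tip [(array([ 0.0707,  0.0031, -0.1521]), 0.51), (array([0.1213, 0.226 , 0.0885]), 0.45)]
rod_bend [(array([0.0663, 0.0012, 0.0238]), 0.47)]
rod_center [(array([ 0.0692,  0.0022, -0.0664]), 0.62)]
scene [[ 1.00e+01 -1.50e-01  6.64e-02  1.40e-03  1.80e-03  1.15e-02]
 [ 1.90e+01 -1.30e-01  6.64e-02  5.00e-04  1.80e-03  9.20e-03]
 [ 1.60e+01 -1.10e-01  6.62e-02  1.40e-03  2.50e-03  1.45e-02]
 [ 2.10e+01 -9.00e-02  6.57e-02  2.20e-03  2.30e-03  1.26e-02]
 [ 1.80e+01 -7.00e-02  6.54e-02  3.30e-03  3.00e-03  6.90e-03]
 [ 1.90e+01 -5.00e-02  6.51e-02  5.00e-04  2.20e-03  1.17e-02]
 [ 1.90e+01 -3.00e-02  6.44e-02  0.00e+00  2.60e-03  1.32e-02]]
rod_tip [(array([ 0.072 , -0.005 , -0.1521]), 0.58)]
rod_bend [(array([ 0.069 , -0.0027,  0.0354]), 0.62)]
rod_center [(array([ 0.0725, -0.0012, -0.058 ]), 0.64)]
t 15.95 p [ 0.5227 -0.1508  0.1225] q [-16.1  12.8 -18.7  58.5   0.   73.8] w 0.0033 F [ 0.13 -0.48 -0.74] M [-0.03  0.04 -0.  ]
```

Call:
servo_tool(moves=[[-0.008, -0.005, -0.008, 0.5, 0, 0], [-0.022, -0.014, -0.025, 2, 0, 0], [-0.038, -0.025, -0.045, 3.5, 0, 0], [-0.055, -0.037, -0.065, 5, 0, 0], [-0.07, -0.048, -0.085, 6.5, 0, 0], [-0.083, -0.058, -0.105, 8, 0, 0], [-0.092, -0.066, -0.12, 9, 0, 0], [-0.0965, -0.071, -0.13, 9.7, 0, 0], [-0.0965, -0.0712, -0.133, 9.7, 0, 0], [-0.0965, -0.0712, -0.133, 9.7, 0, 0]])

```text
clock: 16.78
ee_pos: [0.4511, -0.0173, 0.2201]
eef_rot: [[0.001, 0.986, -0.164], [-0.0, -0.164, -0.986], [-1.0, 0.001, -0.0]]
ft_force: [1.0, -0.2, -1.2]
width: 0.003
```

Run:
```python
from h import *
o=st(); print(goal([.4512,-.0179,.219],Rdown(-9.5)))
d=robot.grab_frame('wrist'); o=robot.get_obs(); save('w13',d['frame']); print(np.array(rodfit(d,o)))
d=robot.grab_frame('side'); save('s13',cv2.resize(d['frame'][80:230,180:330],None,fx=4,fy=4,interpolation=cv2.INTER_CUBIC))
d=robot.grab_frame('scene'); save('sc13',cv2.resize(d['frame'][110:230,240:390],None,fx=4,fy=4,interpolation=cv2.INTER_CUBIC))
st()
```

```text
t 16.78 p [ 0.4511 -0.0173  0.2201] q [ -2.2   0.  -20.5  69.4   0.   97.2] w 0.003 F [ 1.   -0.21 -1.17] M [-0.09  0.01  0.02]
([0.0011, 0.0002, 0.0006], [0.06, -0.01, -0.08])
[[ 8.44e+02 -1.10e-01  6.47e-02  6.00e-04  6.00e-04  7.60e-03]
 [ 9.37e+02 -9.00e-02  6.46e-02  6.00e-04  6.00e-04  8.00e-03]
 [ 7.76e+02 -7.00e-02  6.47e-02  7.00e-04  7.00e-04  7.50e-03]
 [ 7.01e+02 -5.00e-02  6.46e-02  7.00e-04  6.00e-04  7.80e-03]
 [ 6.16e+02 -3.00e-02  6.45e-02  4.00e-04  4.00e-04  7.60e-03]]
t 16.93 p [ 0.4513 -0.0184  0.219 ] q [ -2.3   0.2 -20.5  69.4  -0.   97.2] w 0.0033 F [ 1.25  0.08 -1.58] M [-0.01  0.03 -0.04]
```

View pics/w13.png

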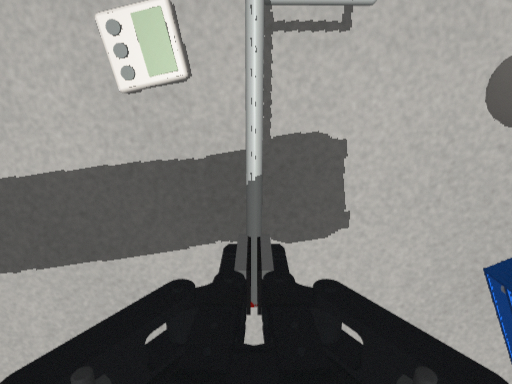

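View pics/s13.png

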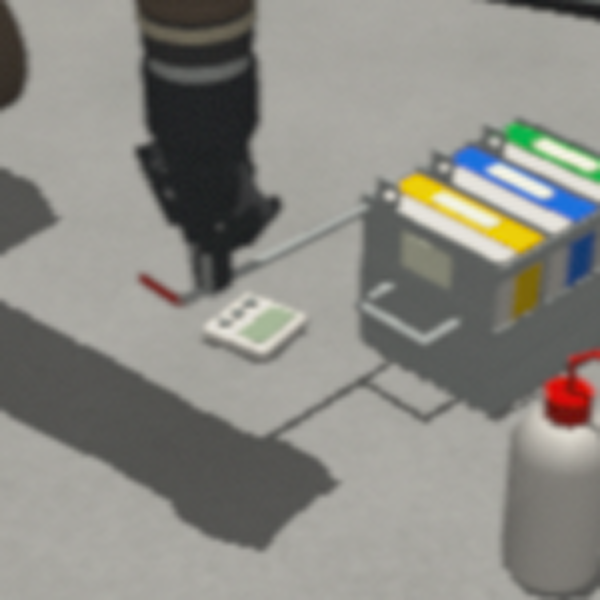

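View pics/sc13.png

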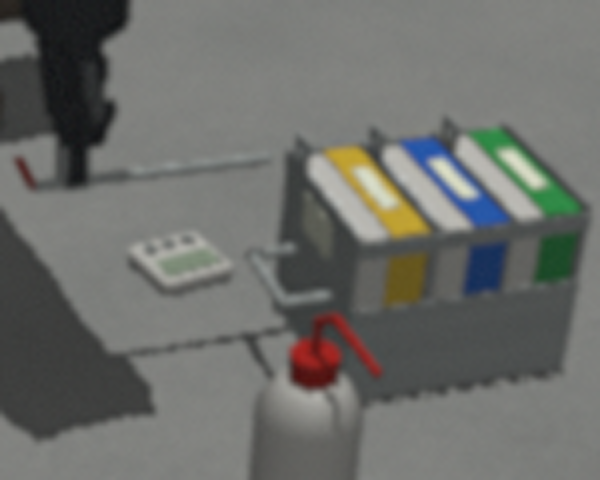

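Call:
servo_tool(moves=[[-0.01, 0, 0, 0, 0, 0], [-0.03, 0, 0, 0, 0, 0], [-0.045, 0, -0.005, 0, 0, 0], [-0.05, 0, -0.025, 0, 0, 0], [-0.05, 0, -0.055, 0, 0, 0], [-0.05, 0, -0.09, 0, 0, 0], [-0.05, 0, -0.12, 0, 0, 0], [-0.05, 0, -0.142, 0, 0, 0], [-0.05, 0, -0.15, 0, 0, 0], [-0.05, 0, -0.15, 0, 0, 0]])

```text
clock: 17.77
ee_pos: [0.4767, 0.1309, 0.2693]
eef_rot: [[-0.001, 0.986, -0.164], [-0.0, -0.164, -0.986], [-1.0, -0.001, 0.0]]
ft_force: [-0.8, -0.1, -0.9]
width: 0.003
```

Call:
servo_tool(moves=[[0, 0, 0, 0, 0, 0], [0, 0, 0, 0, 0, 0]])

```text
clock: 17.93
ee_pos: [0.4761, 0.1288, 0.2694]
eef_rot: [[-0.0, 0.986, -0.167], [-0.001, -0.167, -0.986], [-1.0, -0.0, 0.001]]
ft_force: [-0.3, -0.4, -0.8]
width: 0.0031
```

Run:
```python
from h import *
d=robot.grab_frame('wrist'); o=st(); print(o['eef_rot'].round(4).tolist()); save('w14',d['frame']); np.savez('d4.npz',**d); print(np.array(rodfit(d,o)))
org=[.5369-.0414,.2394+.0069]
im=ortho(d,[org[0]-.01*0,org[1]],-9.5,.164,hx=.05,hy=.11,s=3500)
for k in (-91.5,-88.5,-31.5,-28.5):
    c=int((.11+k/1000)*3500); im[:25,c]=(255,0,0); im[-25:,c]=(255,0,0)
for k in (-11,11):
    r=int((.05+k/1000)*3500); im[r,::8]=(255,0,0)
save('o14',im)
```

```text
t 17.98 p [0.4761 0.1286 0.2695] q [ 15.1   3.9 -10.3  75.9  -0.  114.8] w 0.0028 F [ 0.12 -0.2  -0.65] M [ 0.02  0.   -0.05]
[[-0.0003, 0.9859, -0.1673], [-0.0004, -0.1673, -0.9859], [-1.0, -0.0002, 0.0005]]
[[ 8.27e+02 -1.10e-01  6.53e-02  8.00e-04  8.00e-04  7.60e-03]
 [ 9.40e+02 -9.00e-02  6.53e-02  8.00e-04  8.00e-04  8.00e-03]
 [ 7.81e+02 -7.00e-02  6.52e-02  8.00e-04  8.00e-04  7.40e-03]
 [ 7.05e+02 -5.00e-02  6.52e-02  9.00e-04  8.00e-04  7.80e-03]
 [ 6.11e+02 -3.00e-02  6.51e-02  6.00e-04  6.00e-04  7.60e-03]]
```

View pics/w14.png

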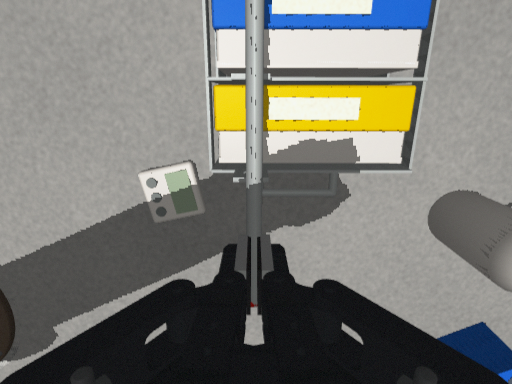

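View pics/o14.png

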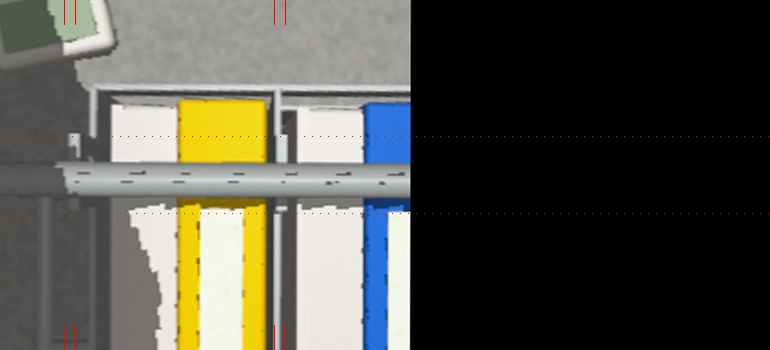

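Run:
```python
from h import *
d=dict(np.load('d4.npz')); w=cloud(d); o=robot.get_obs(); A=o['eef_rot']; L=(w-o['ee_pos'])@A
print(np.linalg.inv(d['extrinsics'])[:3,3], A.T@(np.linalg.inv(d['extrinsics'])[:3,3]-o['ee_pos']))
m=(w[...,2]>.157)&(w[...,2]<.172)&(abs(L[...,1])<.03)&(L[...,2]<0)
Q=L[m]; print(m.sum())
for lo in np.arange(-.14,0,.005):
    s=Q[(Q[:,2]>=lo)&(Q[:,2]<lo+.005)]
    if len(s)>3: print(round(lo,3),len(s),s[:,1].min().round(4),s[:,1].max().round(4),((s[:,1].min()+s[:,1].max())/2).round(4),np.median(s[:,0]).round(4))
im=ortho(d,[.4955,.2463],-9.5,.164,hx=.05,hy=.11,s=10000).astype(int).sum(2)
for c0 in (72,282):
    c=int(c0/3500*10000); pr=im[:,c-6:c+6].mean(1); print([ (r,int(v)) for r,v in zip(range(330,660,8),pr[330:660:8])])
big=ortho(d,[.4955,.2463],-9.5,.164,hx=.05,hy=.11,s=10000)[300:680,150:900]; save('o15',big)
```

```text
[0.49001326 0.2059913  0.33935043] [-0.06993274  0.00077214 -0.0785534 ]
256
-0.095 40 -0.0121 0.0093 -0.0014 0.1072
-0.09 80 -0.0121 0.0093 -0.0014 0.1074
-0.035 74 -0.0124 0.0091 -0.0016 0.1083
-0.03 62 -0.0122 0.009 -0.0016 0.1075
[(330, 228), (338, 227), (346, 229), (354, 229), (362, 238), (370, 242), (378, 305), (386, 567), (394, 546), (402, 552), (410, 543), (418, 340), (426, 263), (434, 266), (442, 264), (450, 269), (458, 284), (466, 379), (474, 439), (482, 491), (490, 515), (498, 541), (506, 561), (514, 574), (522, 545), (530, 512), (538, 476), (546, 410), (554, 254), (562, 229), (570, 270), (578, 270), (586, 262), (594, 265), (602, 236), (610, 235), (618, 236), (626, 230), (634, 228), (642, 228), (650, 229), (658, 234)]
[(330, 315), (338, 313), (346, 315), (354, 331), (362, 379), (370, 345), (378, 304), (386, 656), (394, 654), (402, 643), (410, 650), (418, 656), (426, 653), (434, 651), (442, 649), (450, 642), (458, 637), (466, 407), (474, 415), (482, 470), (490, 503), (498, 538), (506, 580), (514, 612), (522, 495), (530, 521), (538, 485), (546, 447), (554, 382), (562, 275), (570, 292), (578, 289), (586, 341), (594, 665), (602, 416), (610, 310), (618, 325), (626, 323), (634, 324), (642, 315), (650, 321), (658, 322)]
```

View pics/o15.png

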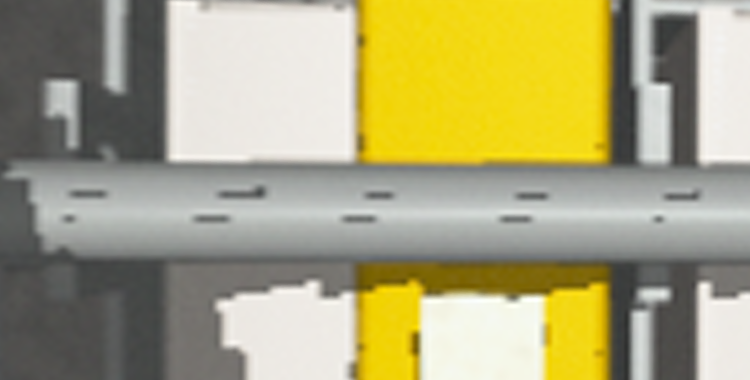

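Call:
servo_tool(moves=[[0, -0.001, 0.01, 0, 0, 0], [0, -0.002, 0.035, 0, 0, 0], [0, -0.0022, 0.07, 0, 0, 0], [0, -0.0022, 0.105, 0, 0, 0], [0, -0.0022, 0.13, 0, 0, 0], [0, -0.0022, 0.14, 0, 0, 0], [0.015, -0.0022, 0.14, 0, 0, 0], [0.035, -0.0022, 0.14, 0, 0, 0], [0.047, -0.0022, 0.14, 0, 0, 0], [0.05, -0.0022, 0.14, 0, 0, 0]])

```text
clock: 18.82
ee_pos: [0.4495, -0.0085, 0.2175]
eef_rot: [[-0.003, 0.986, -0.167], [0.0, -0.167, -0.986], [-1.0, -0.003, 0.0]]
ft_force: [-0.8, -0.5, -1.1]
width: 0.0031
```

Call:
servo_tool(moves=[[0, 0, 0, 0, 0, 0], [0, 0, 0, 0, 0, 0], [0, 0, 0, 0, 0, 0]])

```text
clock: 19.07
ee_pos: [0.4512, -0.0079, 0.2204]
eef_rot: [[0.002, 0.986, -0.166], [0.0, -0.166, -0.986], [-1.0, 0.002, -0.0]]
ft_force: [0.5, -0.2, -0.9]
width: 0.0032
```

Run:
```python
from h import *
d0=dict(np.load('d4.npz')); w=cloud(d0)[...,2]; b=w[abs(w)<.02]; print('bench z',np.median(b))
o=st(); print(o['eef_rot'].round(4).tolist())
# desired: 
p0=np.array([.4761,.1286,.2695]); A=np.array([[-0.0003, 0.9859, -0.1673], [-0.0004, -0.1673, -0.9859], [-1.0, -0.0002, 0.0005]])
tgt=p0+A@np.array([0,-.0022,.140]); tgt[2]=.2192; print(tgt,goal(tgt,Rdown(-9.63)))
for n,sl in (('side',(slice(80,200),slice(220,340))),('scene',(slice(110,210),slice(270,390)))):
    d=robot.grab_frame(n); save(n+'15',cv2.resize(d['frame'][sl],None,fx=6,fy=6,interpolation=cv2.INTER_CUBIC)[:600])
d=robot.grab_frame('wrist'); o=robot.get_obs(); print(np.array(rodfit(d,o)))
```

```text
bench z 0.000221515631736946
t 19.07 p [ 0.4512 -0.0079  0.2204] q [ -1.   -0.  -20.5  69.4   0.   98.5] w 0.0032 F [ 0.52 -0.16 -0.93] M [ 0.    0.04 -0.02]
[[0.0015, 0.9862, -0.1658], [0.0, -0.1658, -0.9862], [-1.0, 0.0015, -0.0003]]
[ 0.45050902 -0.00905794  0.2192    ] ([0.0012, -0.0005, 0.0013], [0.09, -0.02, -0.09])
[[ 8.20e+02 -1.10e-01  6.51e-02  1.00e-03  9.00e-04  7.70e-03]
 [ 9.45e+02 -9.00e-02  6.51e-02  9.00e-04  9.00e-04  8.00e-03]
 [ 7.78e+02 -7.00e-02  6.50e-02  1.00e-03  9.00e-04  7.50e-03]
 [ 7.06e+02 -5.00e-02  6.49e-02  9.00e-04  9.00e-04  7.80e-03]
 [ 6.14e+02 -3.00e-02  6.49e-02  7.00e-04  7.00e-04  7.60e-03]]
```

View pics/side15.png

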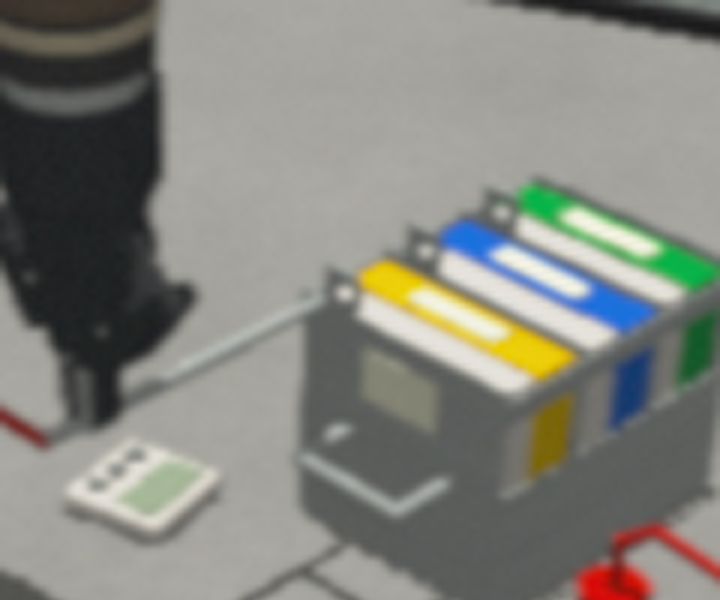

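View pics/scene15.png

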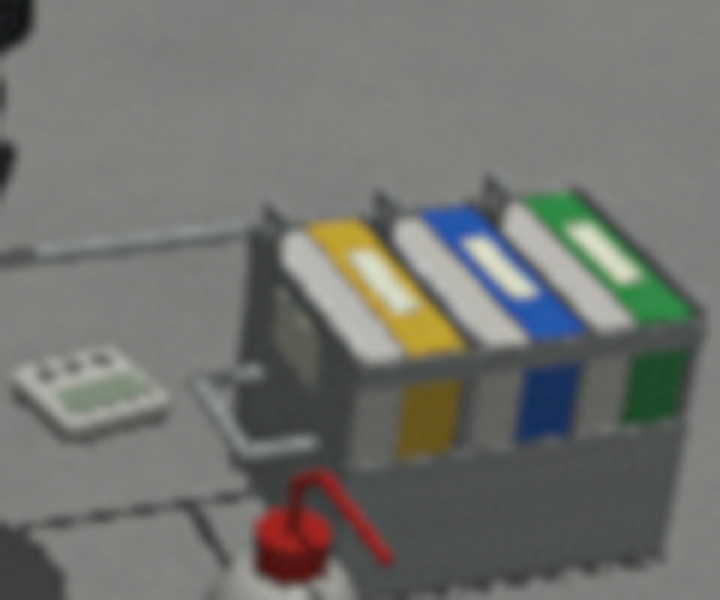

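Call:
servo_tool(moves=[[0.001, -0.0005, 0, 0, 0, 0], [0.001, -0.0005, -0.003, 0, 0, 0], [0.001, -0.0005, -0.007, 0, 0, 0], [0.001, -0.0005, -0.011, 0, 0, 0], [0.001, -0.0005, -0.015, 0, 0, 0], [0.001, -0.0005, -0.019, 0, 0, 0], [0.001, -0.0005, -0.023, 0, 0, 0], [0.001, -0.0005, -0.027, 0, 0, 0], [0.001, -0.0005, -0.031, 0, 0, 0], [0.001, -0.0005, -0.033, 0, 0, 0]])

```text
clock: 20.05
ee_pos: [0.4559, 0.0254, 0.2184]
eef_rot: [[0.0, 0.986, -0.165], [0.0, -0.165, -0.986], [-1.0, -0.0, -0.0]]
ft_force: [-0.6, 0.1, -0.8]
width: 0.0028
```

```bash
cat >> h.py <<'E'
P0=np.array([.4761,.1286,.2695]); A0=np.array([[-0.0003, 0.9859, -0.1673], [-0.0004, -0.1673, -0.9859], [-1.0, -0.0002, 0.0005]])
def line(adv): # adv: distance of TCP before hole1
    t=P0+A0@np.array([0,-.0022,adv-.030]); t[2]=.2192; return t
E
python3 - <<'E'
from h import *
o=st(); print(goal(line(.137),Rdown(-9.63)))
d=robot.grab_frame('side'); save('side16',cv2.resize(d['frame'][80:180,220:340],None,fx=6,fy=6,interpolation=cv2.INTER_CUBIC))
d=robot.grab_frame('wrist'); save('w16',d['frame']); o=robot.get_obs(); print(np.array(rodfit(d,o)))
E
```

```text
t 20.05 p [0.4559 0.0254 0.2184] q [  3.2   0.7 -20.1  69.3   0.  102.7] w 0.0028 F [-0.61  0.09 -0.8 ] M [-0.08  0.02  0.04]
([-0.0008, 0.0004, 0.0019], [0.12, -0.01, 0.0])
[[ 8.38e+02 -1.10e-01  6.53e-02  9.00e-04  9.00e-04  7.70e-03]
 [ 9.46e+02 -9.00e-02  6.52e-02  9.00e-04  8.00e-04  8.00e-03]
 [ 7.70e+02 -7.00e-02  6.51e-02  9.00e-04  9.00e-04  7.50e-03]
 [ 7.04e+02 -5.00e-02  6.51e-02  9.00e-04  8.00e-04  7.80e-03]
 [ 6.13e+02 -3.00e-02  6.49e-02  6.00e-04  6.00e-04  7.60e-03]]
```

View pics/side16.png

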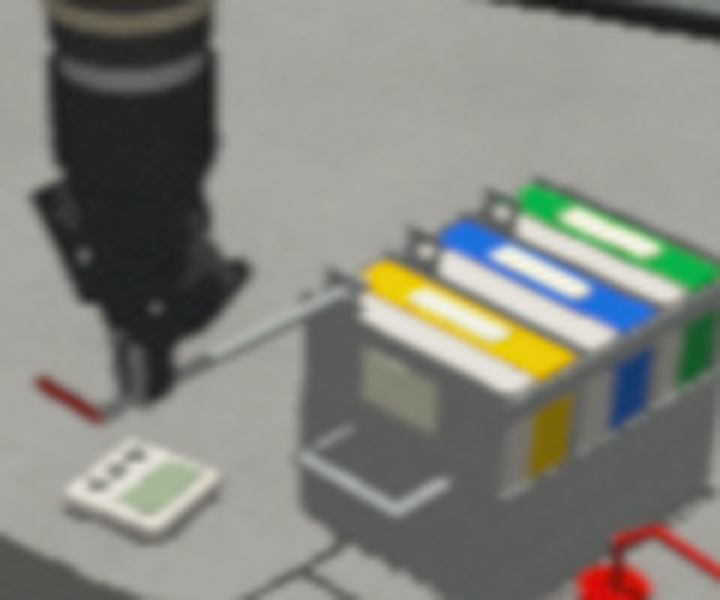

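View pics/w16.png

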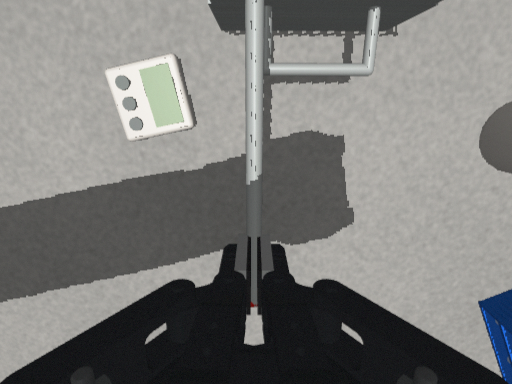

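Call:
servo_tool(moves=[[-0.0005, 0.0003, -0.003, 0, 0, 0], [-0.0005, 0.0003, -0.007, 0, 0, 0], [-0.0005, 0.0003, -0.012, 0, 0, 0], [-0.0005, 0.0003, -0.017, 0, 0, 0], [-0.0005, 0.0003, -0.021, 0, 0, 0], [-0.0005, 0.0003, -0.025, 0, 0, 0], [-0.0005, 0.0003, -0.028, 0, 0, 0], [-0.0005, 0.0003, -0.03, 0, 0, 0], [-0.0005, 0.0003, -0.03, 0, 0, 0]])

```text
clock: 20.9
ee_pos: [0.4611, 0.0547, 0.2189]
eef_rot: [[-0.0, 0.986, -0.165], [0.0, -0.165, -0.986], [-1.0, -0.0, -0.0]]
ft_force: [-0.7, -0.9, -1.3]
width: 0.0031
```

Run:
```python
from h import *
o=st(); print(goal(line(.105),Rdown(-9.63)))
d=robot.grab_frame('side'); save('side17',cv2.resize(d['frame'][80:180,220:340],None,fx=6,fy=6,interpolation=cv2.INTER_CUBIC))
d=robot.grab_frame('wrist'); save('w17',cv2.resize(d['frame'][:200,160:360],None,fx=3,fy=3)); np.savez('d5.npz',**d);o=robot.get_obs(); print(np.array(rodfit(d,o)))
st()
```

```text
t 20.9 p [0.4611 0.0547 0.2189] q [  6.8   1.5 -19.2  69.3   0.  106.3] w 0.0031 F [-0.75 -0.94 -1.35] M [ 0.01  0.06 -0.08]
([-0.0003, 0.0002, -0.0003], [0.12, -0.0, 0.0])
[[ 3.800e+01 -1.300e-01  8.410e-02 -1.000e-04 -6.000e-04  2.360e-02]
 [ 1.939e+03 -1.100e-01  5.660e-02  0.000e+00  6.000e-04  2.400e-02]
 [ 9.350e+02 -9.000e-02  6.520e-02  8.000e-04  8.000e-04  8.000e-03]
 [ 7.790e+02 -7.000e-02  6.520e-02  8.000e-04  8.000e-04  7.500e-03]
 [ 7.030e+02 -5.000e-02  6.510e-02  8.000e-04  8.000e-04  7.800e-03]
 [ 6.160e+02 -3.000e-02  6.500e-02  6.000e-04  6.000e-04  7.600e-03]]
t 21.0 p [0.4611 0.0544 0.2189] q [  6.7   1.5 -19.2  69.3  -0.  106.3] w 0.0032 F [ 0.35 -0.03 -1.13] M [0.01 0.05 0.  ]
```

View pics/side17.png

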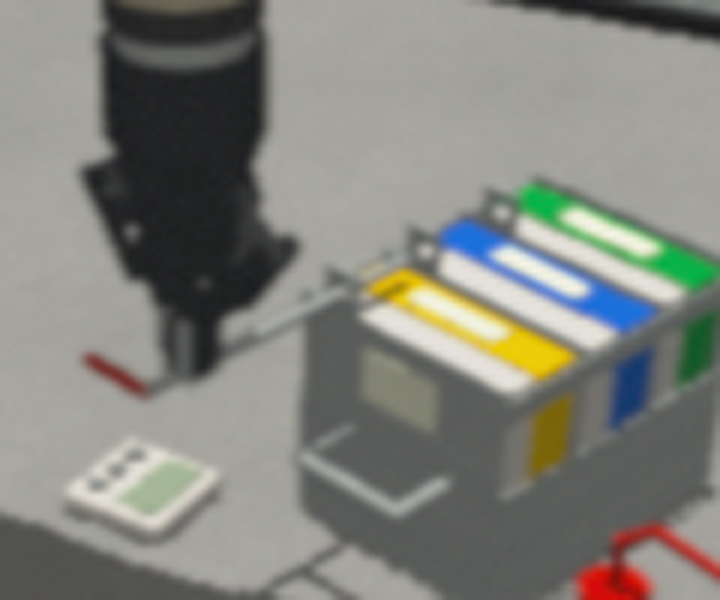

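View pics/w17.png

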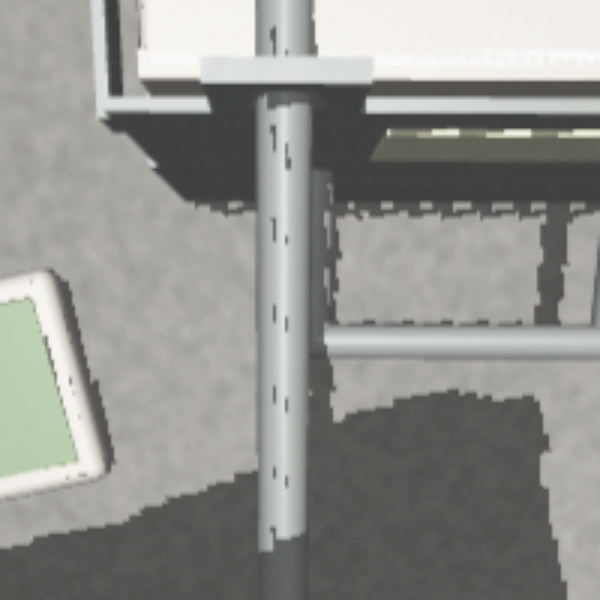

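Call:
servo_tool(moves=[[0, 0, -0.003, 0, 0, 0], [0, 0, -0.007, 0, 0, 0], [0, 0, -0.011, 0, 0, 0], [0, 0, -0.015, 0, 0, 0], [0, 0, -0.019, 0, 0, 0], [0, 0, -0.023, 0, 0, 0], [0, 0, -0.027, 0, 0, 0], [0, 0, -0.031, 0, 0, 0], [0, 0, -0.034, 0, 0, 0], [0, 0, -0.035, 0, 0, 0]])

```text
clock: 21.83
ee_pos: [0.467, 0.0894, 0.2189]
eef_rot: [[0.0, 0.986, -0.165], [0.0, -0.165, -0.986], [-1.0, 0.0, -0.0]]
ft_force: [0.1, -0.2, -0.3]
width: 0.0031
```

Run:
```python
from h import *
o=st(); print(goal(line(.070),Rdown(-9.63)))
d=robot.grab_frame('side'); save('side18',cv2.resize(d['frame'][80:180,220:340],None,fx=6,fy=6,interpolation=cv2.INTER_CUBIC))
d=robot.grab_frame('wrist'); save('w18',cv2.resize(d['frame'][:200,160:360],None,fx=3,fy=3)); np.savez('d5.npz',**d);o=robot.get_obs(); print(np.array(rodfit(d,o)))
st()
```

```text
t 21.83 p [0.467  0.0894 0.2189] q [ 10.8   2.7 -17.9  69.4   0.  110.3] w 0.0031 F [ 0.08 -0.24 -0.31] M [-0.01  0.    0.03]
([-0.0003, 0.0002, -0.0002], [0.12, -0.01, -0.0])
[[ 4.000e+01 -1.300e-01  8.220e-02 -1.000e-04 -1.000e-03  2.340e-02]
 [ 2.449e+03 -1.100e-01  6.590e-02  0.000e+00 -0.000e+00  2.400e-02]
 [ 1.858e+03 -9.000e-02  6.560e-02 -0.000e+00  1.000e-04  2.400e-02]
 [ 1.358e+03 -7.000e-02  5.660e-02  0.000e+00  7.000e-04  2.390e-02]
 [ 6.960e+02 -5.000e-02  6.510e-02  8.000e-04  8.000e-04  7.800e-03]
 [ 6.160e+02 -3.000e-02  6.500e-02  6.000e-04  6.000e-04  7.600e-03]]
t 21.93 p [0.4669 0.0891 0.2189] q [ 10.8   2.7 -17.9  69.4  -0.  110.3] w 0.0029 F [ 0.1  -0.21 -0.49] M [-0.05  0.   -0.01]
```

View pics/side18.png

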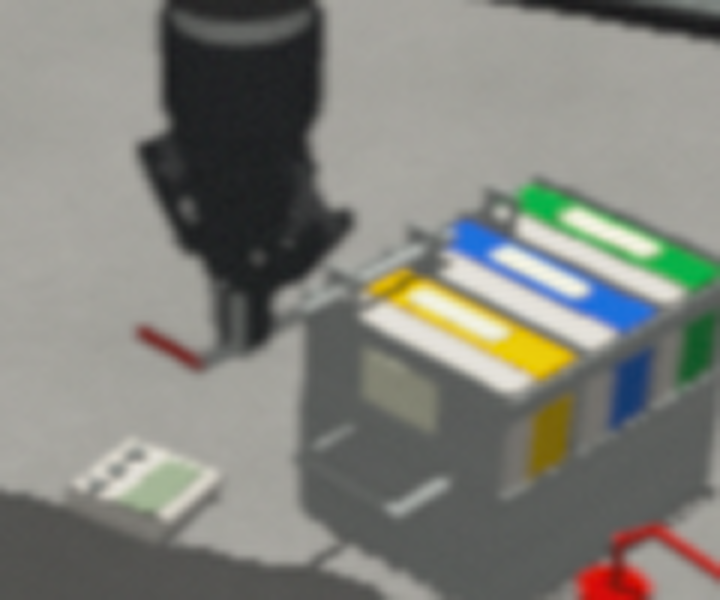

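View pics/w18.png

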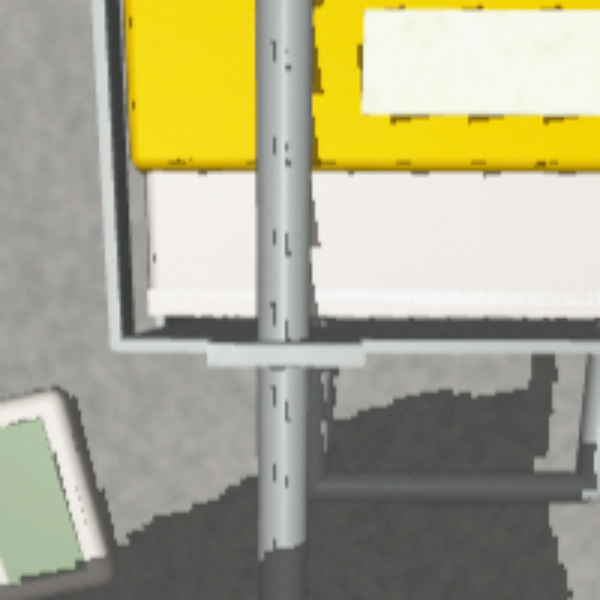

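Call:
servo_tool(moves=[[0, 0, -0.003, 0, 0, 0], [0, 0, -0.007, 0, 0, 0], [0, 0, -0.011, 0, 0, 0], [0, 0, -0.015, 0, 0, 0], [0, 0, -0.019, 0, 0, 0], [0, 0, -0.023, 0, 0, 0], [0, 0, -0.027, 0, 0, 0], [0, 0, -0.031, 0, 0, 0], [0, 0, -0.034, 0, 0, 0], [0, 0, -0.035, 0, 0, 0]])

```text
clock: 22.77
ee_pos: [0.4727, 0.1239, 0.2188]
eef_rot: [[-0.0, 0.986, -0.165], [0.0, -0.165, -0.986], [-1.0, -0.0, -0.0]]
ft_force: [-0.3, -0.2, -0.9]
width: 0.0034
```

Run:
```python
from h import *
o=st(); print(goal(line(.018),Rdown(-9.63)))
d=robot.grab_frame('side'); save('side19',cv2.resize(d['frame'][80:180,220:340],None,fx=6,fy=6,interpolation=cv2.INTER_CUBIC))
d=robot.grab_frame('wrist'); save('w19',d['frame'])
```

```text
t 22.77 p [0.4727 0.1239 0.2188] q [ 14.7   4.1 -16.4  69.5   0.  114.2] w 0.0034 F [-0.3  -0.17 -0.94] M [-0.04  0.02  0.02]
([-0.0004, 0.0004, -0.0172], [0.12, -0.0, 0.01])
```

View pics/side19.png

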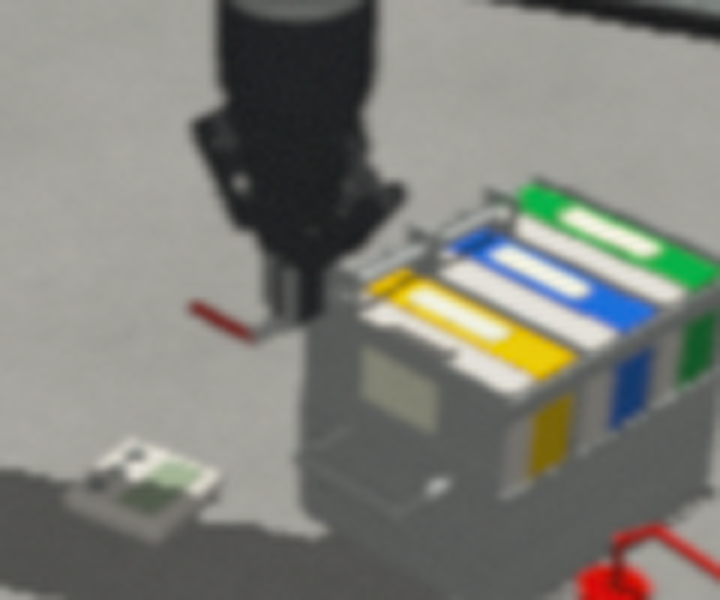

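View pics/w19.png

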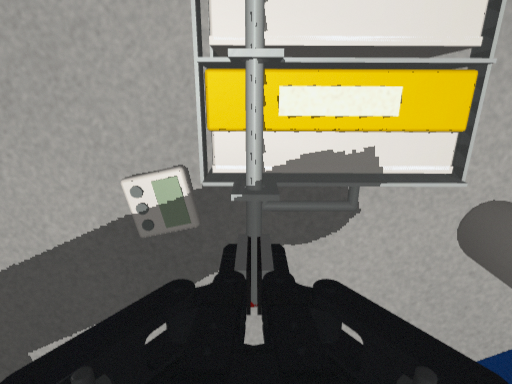

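Call:
servo_tool(moves=[[0, 0, -0.002, 0, 0, 0], [0, 0, -0.004, 0, 0, 0], [0, 0, -0.007, 0, 0, 0], [0, 0, -0.01, 0, 0, 0], [0, 0, -0.013, 0, 0, 0], [0, 0, -0.015, 0, 0, 0], [0, 0, -0.017, 0, 0, 0], [0, 0, -0.0175, 0, 0, 0], [0, 0, -0.0175, 0, 0, 0]])

```text
clock: 23.62
ee_pos: [0.4756, 0.1408, 0.2189]
eef_rot: [[-0.0, 0.986, -0.165], [-0.0, -0.165, -0.986], [-1.0, -0.0, 0.0]]
ft_force: [0.0, -0.4, -1.4]
width: 0.003
```

Run:
```python
from h import *
o=st(); print(goal(line(.018),Rdown(-9.63)))
d=robot.grab_frame('side'); save('side20',cv2.resize(d['frame'][80:180,220:340],None,fx=6,fy=6,interpolation=cv2.INTER_CUBIC))
d=robot.grab_frame('wrist'); save('w20',d['frame'])
d=robot.grab_frame('scene'); save('sc20',cv2.resize(d['frame'][110:210,270:390],None,fx=6,fy=6,interpolation=cv2.INTER_CUBIC))
```

```text
t 23.62 p [0.4756 0.1408 0.2189] q [ 16.5   4.9 -15.6  69.6  -0.  116. ] w 0.003 F [ 0.03 -0.35 -1.35] M [-0.04  0.01  0.01]
([-0.0003, 0.0004, -0.0001], [0.1, 0.0, 0.0])
```

View pics/side20.png

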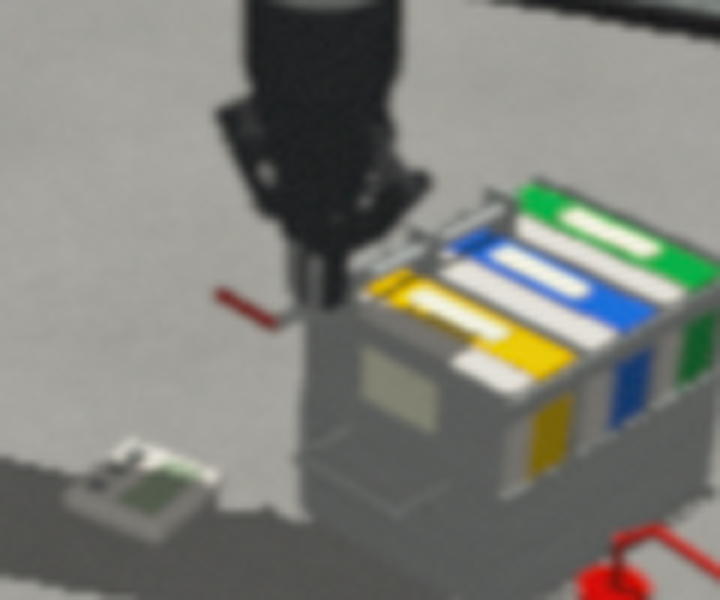

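View pics/w20.png

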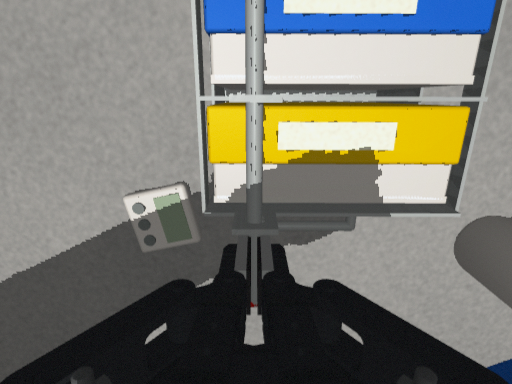

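View pics/sc20.png

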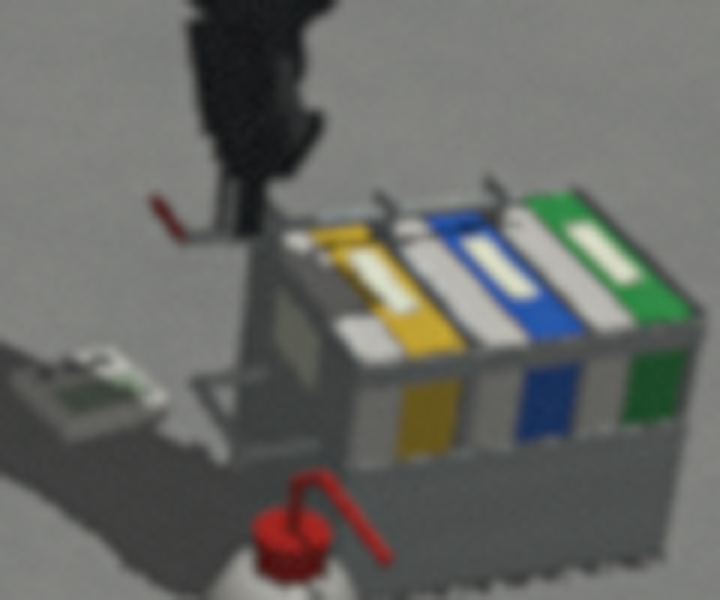

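Call:
servo_tool(moves=[[0, 0, 0, 0, 0, 0], [0, 0, 0, 0, 0, 0], [0, 0, 0, 0, 0, 0], [0, 0, 0, 0, 0, 0], [0, 0, 0, 0, 0, 0], [0, 0, 0, 0, 0, 0]], jaw=-0.3, force=20)

```text
clock: 24.27
ee_pos: [0.4756, 0.1406, 0.219]
eef_rot: [[0.0, 0.986, -0.166], [0.0, -0.166, -0.986], [-1.0, 0.0, -0.0]]
ft_force: [-0.6, 0.4, -0.9]
width: 0.03
```

Run:
```python
from h import *
o=st()
d=robot.grab_frame('side'); save('side21',cv2.resize(d['frame'][80:180,220:340],None,fx=6,fy=6,interpolation=cv2.INTER_CUBIC))
d=robot.grab_frame('wrist'); save('w21',d['frame'])
```

```text
t 24.27 p [0.4756 0.1406 0.219 ] q [ 16.5   4.9 -15.6  69.6   0.  116. ] w 0.03 F [-0.63  0.36 -0.89] M [ 0.06 -0.02  0.01]
```

View pics/side21.png

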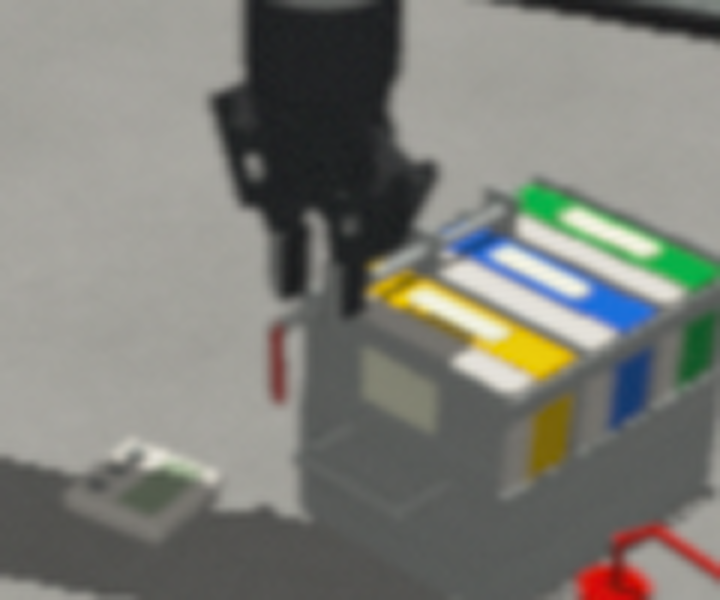

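View pics/w21.png

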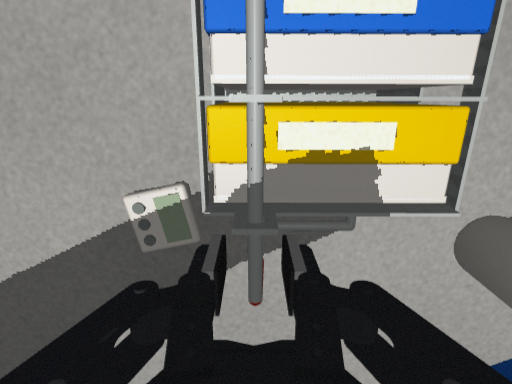

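Call:
servo_tool(moves=[[-0.008, 0, 0, 0, 0, 0], [-0.025, 0, 0, 0, 0, 0], [-0.04, 0, 0, 0, 0, 0], [-0.045, 0, 0.01, 0, 0, 0], [-0.045, 0, 0.035, 0, 0, 0], [-0.045, 0, 0.058, 0, 0, 0], [-0.045, 0, 0.062, 0, 0, 0], [-0.045, 0, 0.062, 0, 0, 0]])

```text
clock: 25.03
ee_pos: [0.4649, 0.0781, 0.2641]
eef_rot: [[0.0, 0.986, -0.168], [0.0, -0.168, -0.986], [-1.0, 0.0, -0.0]]
ft_force: [0.5, -0.2, 0.4]
width: 0.0297
```

Call:
servo_tool(moves=[[0, 0, 0, 0, 0, 0], [0, 0, 0, 0, 0, 0], [0, 0, 0, 0, 0, 0]], jaw=-1)

```text
clock: 25.28
ee_pos: [0.4654, 0.08, 0.2638]
eef_rot: [[-0.0, 0.986, -0.165], [0.0, -0.165, -0.986], [-1.0, -0.0, -0.0]]
ft_force: [-0.1, 1.1, 0.1]
width: 0.0003
```

Run:
```python
from h import *
o=st(); t=line(.080); t[2]=.205; print(goal(t,Rdown(-9.63)))
d=robot.grab_frame('side'); save('side22',cv2.resize(d['frame'][80:180,220:340],None,fx=6,fy=6,interpolation=cv2.INTER_CUBIC))
d=robot.grab_frame('wrist'); save('w22',d['frame'])
```

```text
t 25.28 p [0.4654 0.08   0.2638] q [  9.8   1.7 -13.3  75.    0.  109.2] w 0.0003 F [-0.13  1.1   0.09] M [-0.02 -0.    0.03]
([0.0588, 0.0002, 0.0003], [0.14, -0.01, 0.01])
```

View pics/side22.png

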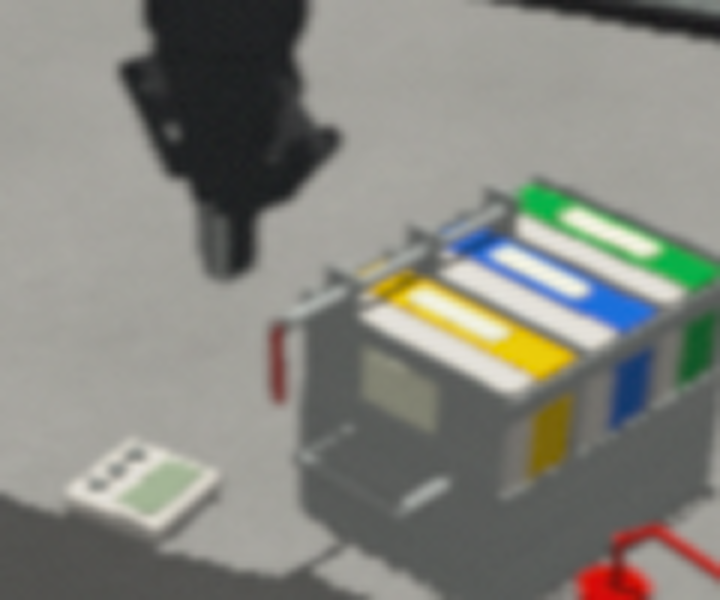

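View pics/w22.png

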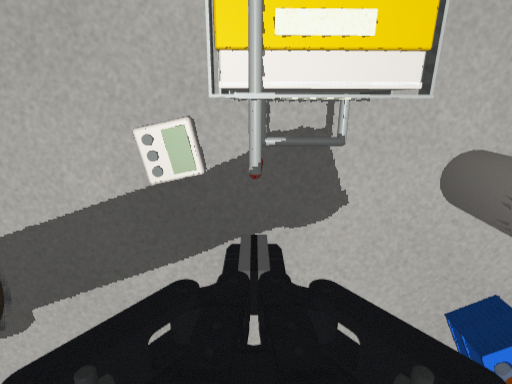

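Call:
servo_tool(moves=[[0.01, 0, 0, 0, 0, 0], [0.03, 0, 0, 0, 0, 0], [0.05, 0, 0, 0, 0, 0], [0.058, 0, 0, 0, 0, 0], [0.058, 0, 0, 0, 0, 0], [0.058, 0, 0, 0, 0, 0], [0.058, 0, -0.004, 0, 0, 0], [0.058, 0, -0.01, 0, 0, 0], [0.058, 0, -0.015, 0, 0, 0], [0.058, 0, -0.019, 0, 0, 0]])

```text
clock: 26.22
ee_pos: [0.4689, 0.099, 0.2066]
eef_rot: [[0.001, 0.986, -0.165], [0.0, -0.165, -0.986], [-1.0, 0.001, -0.0]]
ft_force: [-0.3, -0.9, 0.6]
width: 0.0
```

Run:
```python
from h import *
o=st(); t=line(.0205); t[2]=.205; print(goal(t,Rdown(-9.63)))
d=robot.grab_frame('side'); save('side23',cv2.resize(d['frame'][80:180,220:340],None,fx=6,fy=6,interpolation=cv2.INTER_CUBIC))
```

```text
t 26.22 p [0.4689 0.099  0.2066] q [ 11.9   3.3 -18.8  67.8  -0.  111.4] w 0.0 F [-0.3  -0.9   0.56] M [-0.1   0.01  0.01]
([0.0017, -0.0, -0.0399], [0.11, -0.03, -0.08])
```

View pics/side23.png

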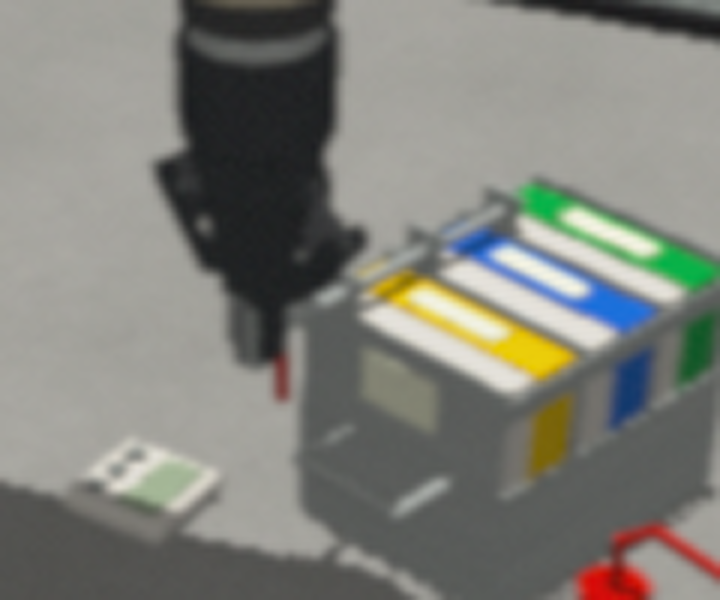

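Call:
servo_tool(moves=[[0.001, 0, -0.003, 0, 0, 0], [0.001, 0, -0.007, 0, 0, 0], [0.001, 0, -0.011, 0, 0, 0], [0.001, 0, -0.015, 0, 0, 0], [0.001, 0, -0.019, 0, 0, 0], [0.001, 0, -0.023, 0, 0, 0], [0.001, 0, -0.027, 0, 0, 0], [0.001, 0, -0.03, 0, 0, 0], [0.001, 0, -0.033, 0, 0, 0], [0.001, 0, -0.035, 0, 0, 0]])

```text
clock: 27.1
ee_pos: [0.4743, 0.1331, 0.2048]
eef_rot: [[-0.0, 0.986, -0.166], [0.0, -0.166, -0.986], [-1.0, -0.0, -0.0]]
ft_force: [0.7, -0.9, -0.1]
width: -0.0002
```

Call:
servo_tool(moves=[[0, 0, -0.001, 0, 0, 0], [0, 0, -0.002, 0, 0, 0], [0, 0, -0.003, 0, 0, 0], [0, 0, -0.003, 0, 0, 0]])

```text
clock: 27.43
ee_pos: [0.4748, 0.1358, 0.2049]
eef_rot: [[-0.0, 0.986, -0.166], [0.0, -0.166, -0.986], [-1.0, -0.0, -0.0]]
ft_force: [-0.1, 0.6, -0.3]
width: 0.0001
```

Run:
```python
from h import *
o=st(); t=line(.0205); t[2]=.205; print(goal(t,Rdown(-9.63)))
d=robot.grab_frame('side'); save('side24',cv2.resize(d['frame'][80:180,220:340],None,fx=6,fy=6,interpolation=cv2.INTER_CUBIC))
```

```text
t 27.43 p [0.4748 0.1358 0.2049] q [ 16.    4.9 -17.3  67.8   0.  115.5] w 0.0001 F [-0.09  0.62 -0.33] M [ 0.04  0.01 -0.  ]
([-0.0001, 0.0003, -0.0026], [0.09, -0.01, 0.0])
```

View pics/side24.png

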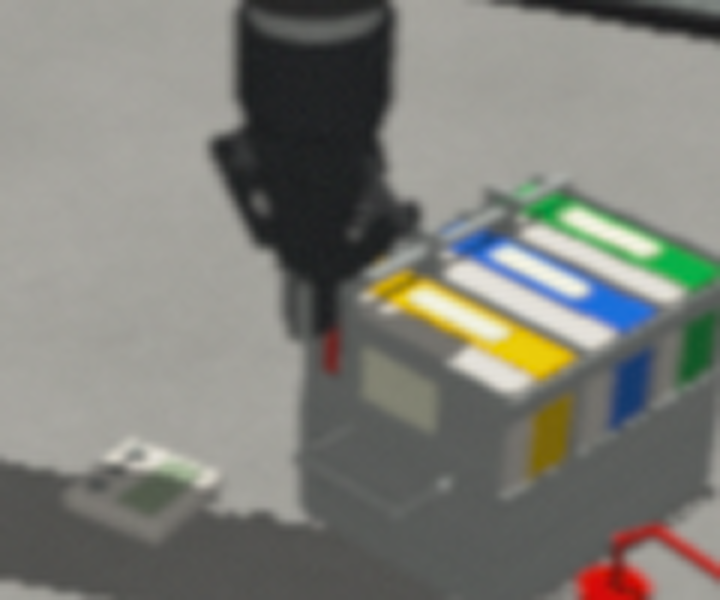

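Call:
servo_tool(moves=[[0, 0, -0.0005, 0, 0, 0], [0, 0, -0.001, 0, 0, 0], [0, 0, -0.0015, 0, 0, 0], [0, 0, -0.002, 0, 0, 0], [0, 0, -0.0025, 0, 0, 0], [0, 0, -0.0025, 0, 0, 0]])

```text
clock: 27.98
ee_pos: [0.4752, 0.1382, 0.2049]
eef_rot: [[0.0, 0.986, -0.166], [0.0, -0.166, -0.986], [-1.0, 0.0, -0.0]]
ft_force: [0.3, 0.1, 0.2]
width: 0.0
```

Call:
servo_tool(moves=[[0, 0, -0.0005, 0, 0, 0], [0, 0, -0.001, 0, 0, 0], [0, 0, -0.001, 0, 0, 0]])

```text
clock: 28.23
ee_pos: [0.4752, 0.1386, 0.2048]
eef_rot: [[-0.0, 0.986, -0.166], [-0.002, -0.166, -0.986], [-1.0, 0.0, 0.002]]
ft_force: [-0.2, -4.3, 1.6]
width: -0.0
```

Call:
servo_tool(moves=[[0, 0, -0.0005, 0, 0, 0], [0, 0, -0.001, 0, 0, 0], [0, 0, -0.001, 0, 0, 0]])

```text
clock: 28.48
ee_pos: [0.4752, 0.139, 0.2048]
eef_rot: [[-0.0, 0.986, -0.167], [-0.003, -0.167, -0.986], [-1.0, 0.0, 0.003]]
ft_force: [-1.1, -7.6, 1.2]
width: -0.0001
```

Call:
servo_tool(moves=[[0, 0, 0.002, 0, 0, 0], [0, 0, 0.006, 0, 0, 0], [0, 0, 0.015, 0, 0, 0], [0, 0, 0.03, 0, 0, 0], [-0.02, 0, 0.05, 0, 0, 0], [-0.05, 0, 0.075, 0, 0, 0], [-0.08, 0, 0.09, 0, 0, 0], [-0.1, 0, 0.09, 0, 0, 0], [-0.1, 0, 0.09, 0, 0, 0]])

```text
clock: 29.23
ee_pos: [0.4616, 0.0504, 0.3096]
eef_rot: [[0.007, 0.986, -0.168], [0.001, -0.168, -0.986], [-1.0, 0.007, -0.003]]
ft_force: [0.2, -0.0, -0.3]
width: 0.0002
```

Run:
```python
from h import *
o=st()
d=robot.grab_frame('side'); save('side25',cv2.resize(d['frame'][80:180,220:340],None,fx=6,fy=6,interpolation=cv2.INTER_CUBIC)); save('side25f',d['frame'])
d=robot.grab_frame('scene'); save('sc25',cv2.resize(d['frame'][110:210,270:390],None,fx=6,fy=6,interpolation=cv2.INTER_CUBIC)); 
d=robot.grab_frame('wrist'); save('w25',d['frame']); np.savez('d6.npz',**d)
for u,v in [w2px(d,[.4806-.0014,.1576,.15])]: print(u,v)
for t in ('rod_bend','hole1'): print([(np.round(x['centre'],4),round(x['confidence'],2)) for x in robot.mark_of(t,d)])
```

```text
t 29.23 p [0.4616 0.0504 0.3096] q [  6.2   0.3  -8.9  80.3   0.  105.9] w 0.0002 F [ 0.22 -0.05 -0.32] M [-0.07 -0.02 -0.01]
252.7828979809249 52.52981494063383
[(array([0.4786, 0.1508, 0.1546]), 0.84)]
[(array([0.4808, 0.1553, 0.1499]), 0.95), (array([0.4779, 0.1519, 0.1518]), 0.41)]
```

View pics/side25.png

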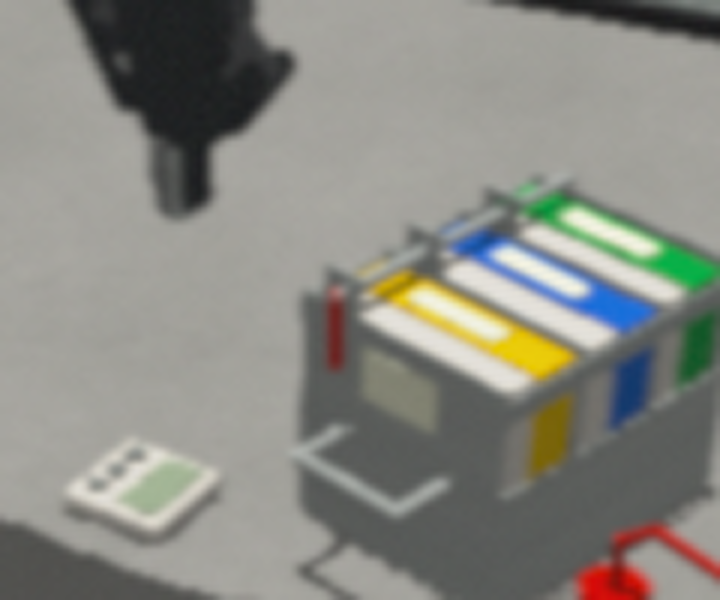

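View pics/sc25.png

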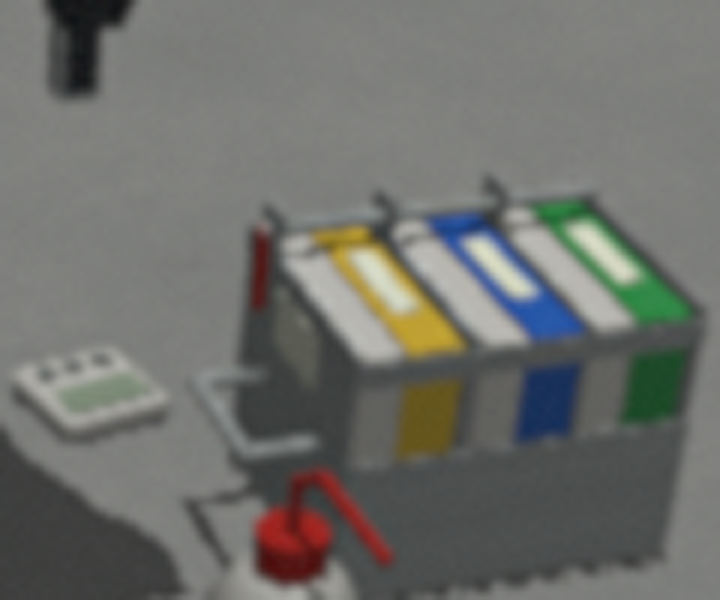

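View pics/w25.png

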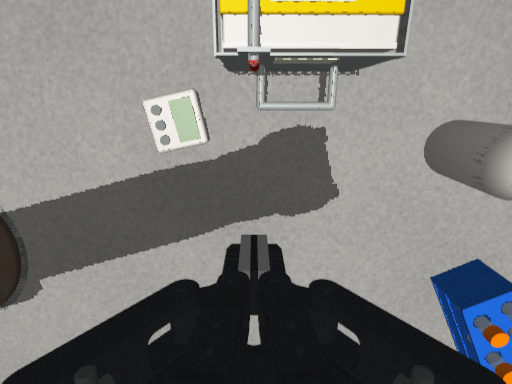

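View pics/side25f.png

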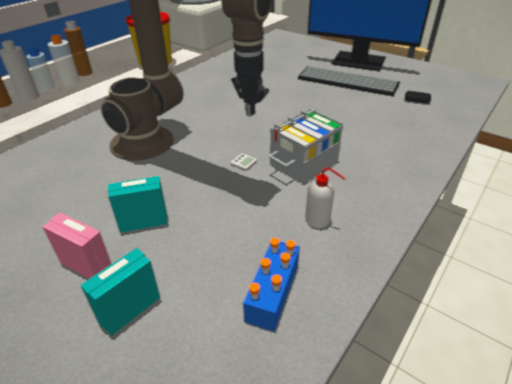

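Run:
```python
from h import *
d=robot.grab_frame('side'); w=cloud(d); a=np.radians(-9.5); ex=np.array([np.cos(a),np.sin(a)]); ey=np.array([-ex[1],ex[0]])
q=w[...,:2]-[.536,.2394]; X=q@ex; Y=q@ey
for y in (-.06,0,.06):
    m=(abs(Y-y)<.018)&(abs(X-.02)<.03)&(w[...,2]>.1); print(y,m.sum(),np.median(w[...,2][m]).round(4))
for t in ('timer','tube_rack','wash_bottle'): print(t,[(np.round(x['centre'],3),round(x['confidence'],2)) for x in robot.mark_of(t,d)[:1]])
```

```text
-0.06 137 0.136
0 128 0.1354
0.06 119 0.1356
timer [(array([0.376, 0.113, 0.   ]), 0.77)]
tube_rack [(array([ 0.752, -0.239,  0.002]), 0.77)]
wash_bottle [(array([ 0.706,  0.029, -0.003]), 0.6)]
```

```bash
python3 -c "
from bench import robot
print(robot.sign_off(), robot.get_obs()['clock'])"
```

```text
the job is handed in; nothing more can be done
the job is handed in; nothing more can be done
```

The blue-lidded box sits home in the middle bay, and the rod is through all three ears with its bend against the first one. The job is handed in; the last clock reading before that was about 29 s of the 67 s allowed.

**Box:** I let it go with its underside about 35 mm above the bay floor, and it slid home by itself. The last depth check put the three box tops at 0.136 (yellow), 0.135 (blue) and 0.136 m (green), where a box at home should read 0.136 m.

**Rod:** I gripped it 30 mm ahead of the bend. I lined it up with the ears in the wrist picture, which showed the ears about 2.2 mm to one side of the rod. It then passed through all three holes without noticeable force. After letting go I pushed it home with shut fingers until it stopped firmly, at about 7.6 N. The last pictures show the leg hanging down and the tip past the third ear. The network put the bend about 5 mm outside hole 1, against the 5.5 mm expected.

**Bystanders:** the timer, tube rack and wash bottle are where they were, within what the networks can measure. The look-alike boxes were not touched. The gripper ended up clear of everything.

**Disagreement:** with the rod gripped, the finger opening read about 3 mm instead of 8 mm, probably because the fingers flexed when gripping at their tips. I lifted it a little and looked, and the rod was held straight and did not slip.

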